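Change the book in the study's book press and pack the rest away

TASK

The ochre book in the book press has set: swing the clamp lever right up, take that book out and put it in the keepsake box, lay the red book flat in the press cradle and swing the lever down until its foot bears on the red cover. Put all the other small books on the desk (green, blue, grey, as many as there are) into the box as well, then lower the lid gently until it is fully shut, without slamming it. Leave the glass paperweight and the pencil sharpener among the books where they are.

Things in the scene. Friction and masses are not known exactly. Their poses are not given: they have to be found in the camera images.
- press: fixed book press: dark wooden base board (x -103 to 127, y +-55, 12 mm thick) with a brass-stopped cradle and a clamp lever hinged at +x, its knob at -x when shut. Origin on the desk under the cradle's centre, z up. Two steel hinge posts at x = 72 to 98 mm, |y| under 24 mm, 64 mm high
- cradle (a point): centre of the cradle's floor, 12 mm above the desk, axes as the press. Brass stops rise 10 mm above the floor: end stops with inner faces at x = +-50 mm, and corner side stops from |x| = 36 to 52 mm with inner faces at |y| = 31 mm; the middles of the long sides are open for fingers. A book lies in it along x with 5 mm to spare each way
- lever (a joint): clamp lever angle, rad: about 0 with its foot on a book in the cradle, -0.12 at the lower stop, 1.57 upright, 1.8 at the upper stop. Grows as it opens; turns about the press's y. 0.16 kg, damped: stays up beyond 1.4, sinks slowly by its weight below 1 rad; takes 1 to 3 N at the knob. Bar 14 mm wide, round rubber foot 34 mm across over the cradle's middle, meeting the book 36 mm above the desk
- lever_knob (a point): centre of the black drum knob, 26 mm long (along the press's y) and 28 mm across, at the lever's free end, at (-180, 0, 4) mm from the hinge when shut, so 54 mm above the desk and at x = -95 mm in the press frame. It can be pinched from above along the press's y and turns between the fingers as the lever swings
- lever_hinge (a point): point on the lever's hinge axis: x = +85 mm, y = 0, 50 mm up in the press frame
- chest: fixed reddish wooden keepsake box, outside 160 x 290 x 70 mm (x, y, z), walls and floor 8 mm, inside 144 x 274 mm, 62 mm deep; origin on the desk under its centre, z up, lid hinge along its +x rim. Books may lie in it in any way that lets the lid shut: two stacks of two fit, 62 mm either side of its middle along y
- lid (a joint): lid angle, rad: 0 shut, 1.57 upright, 1.75 fully open (starts 1.4 to 1.7). Turns about the box's y; the stiff hinge (0.35 N m) keeps it where it is left, so closing takes up to 4 N at the tab. The lid is a reddish wooden panel 160 x 290 x 10 mm, 0.3 kg
- lid_tab (a point): centre of the brass pull tab in the middle of the lid's free edge: a drum 24 mm long (along the box's y), 22 mm across, at (-178, 0, 5) mm from the hinge when shut, then 18 mm in front of the box and 75 mm above the desk. It can be pinched from above along the box's y and turns between the fingers as the lid swings
- lid_hinge (a point): point on the lid's hinge axis: x = +80 mm, y = 0, 70 mm up in the box frame
- book_ochre: small hardback book, ochre yellow covers, 90 x 52 x 24 mm (its x, y, z; x along the spine, z through the covers), lies at the start in the press cradle under the clamp foot; origin at its centre; about 130 g; covers are flat and rigid
- book_red: small hardback book, red covers, 90 x 52 x 24 mm (its x, y, z; x along the spine, z through the covers), lies on the desk at the start; origin at its centre; about 130 g; covers are flat and rigid
- book_green: small hardback book, green covers, 90 x 52 x 24 mm (its x, y, z; x along the spine, z through the covers), lies on the desk at the start; origin at its centre; about 130 g; covers are flat and rigid; may be absent
- book_blue: small hardback book, blue covers, 90 x 52 x 24 mm (its x, y, z; x along the spine, z through the covers), lies on the desk at the start; origin at its centre; about 130 g; covers are flat and rigid; may be absent
- book_grey: small hardback book, grey covers, 90 x 52 x 24 mm (its x, y, z; x along the spine, z through the covers), lies on the desk at the start; origin at its centre; about 130 g; covers are flat and rigid; may be absent
- paperweight: bystander: green glass paperweight, 60 mm across, 34 mm high, on the desk among the books; origin under its centre
- sharpener: bystander: black pencil sharpener, 50 x 36 x 33 mm, among the books; origin under its centre
There are look-alikes about, which are no part of the job. Of the things shaped like the book_ochre, the yellow one is meant.

How it is judged:
By the outcome, as a careful person would: the job done as asked, in the order asked, and still so for the second after the job is handed in, with the robot touching nothing.
Of book_green, book_blue, book_grey only 1 to 3 are there at a start; the rules pass over those that are not, and their reading is None.
At some moment in a run one of book_red, book_green, book_blue, book_grey may be knocked a few centimetres aside while the robot is not near it.
Once in a run the grip may slacken for a moment while it holds something.
It also fails if it takes over 210 s, if anything falls off the work surface, if the arm or the gripper's body presses on something with over 40 N, if the wrist force passes 120 N, or if a joint passes its speed limit or range.

ROBOT

A 7-joint arm with a two-finger parallel gripper is mounted at the origin on the work surface. World frame = base frame: x ahead of the robot, y to its left, z up, the work surface at z = 0. Lengths are in m, angles in degrees, forces in N, time in s.
With the tool pointing down it reaches from about 0.425 to 0.875 m from the base axis. Payload 4.7 kg.
Tool frame: the origin (TCP) lies at the centre of the arm's flange, where the gripper is bolted on; the fingertips stand 182 mm ahead of it and the grasp point (between the pads) lies 164 mm ahead of it (env.grip_depth is the distance from the TCP to the grasp point, in m); z points along the fingers, y is the line along which they close (so a half turn about z gives the same grasp; the last joint's range is limited). The gripper opens to 87 mm and grips with 3 to 60 N. Pads are 19 mm wide; open, the fingers measure 117 mm over their backs; the gripper's body (75 mm by 190 mm) begins 51 mm behind the grasp point.
Start: joints at [-65.483, 18.392, -4.016, 83.108, 1.295, 78.541, -3.26], TCP at [0.261, 0.595, 0.405] pointing down, gripper open.
Joint ranges: [-163.93, 163.93], [-17.29, 119.83], [-79.2, 71.16], [3.27, 140.29], [-89.18, 269.18], [5.43, 117.66], [-154.24, 154.24]. Speed limits (degrees/s): [147.25, 147.25, 180, 180, 180, 180, 180].

INTERFACE

Orientations are given as [roll, pitch, yaw] about the fixed x, y, z axes, in that order (R = Rz(yaw) Ry(pitch) Rx(roll)).
In Python, from cell import env gives the robot as it stands. The module is installed in compiled form; this text tells all that it offers.
- The arm moves only by the tool send_rows, never from a script. Its arguments are lists of equal length, an entry for each row: "xyz": the shift along the tool's x, y, z in m, a list of three; "rotation": the turn, a rotation vector about the tool's x, y, z in rad, a list of three; "jaw": the opening, from 0 (shut) to 1 (fully open). A call has 1 to 20 rows; each row shifts and turns the commanded pose from where the row before left it, along the tool's axes as they then stand; what a row does not reach is not made up. A row lasts 1/10 s, in which the tool goes at most 50 mm and 8.59 degrees, less where a joint would pass 70% of its speed; a pose out of reach is approached as far as the arm can. A call is refused whole if a number of a shift passes 0.05 or a number of a turn 0.15, either way. A call with a gripper value outside its range is refused whole. The fingers move at their own pace and stop on an object; "newtons" is the grip in N (left out, the last holds). Time passes only in rows, so rows that do not move let the fingers close. It gives the time, the measured TCP pose, the force, the opening and the grip force at its end, in the units of the state.
- env.get_obs(): the state, without advancing time (a new reading comes with each control period).
- env.read_camera(name): name is "side" or "top" or "wrist"; returns a dict with "image" (400x640x3 uint8, blue, green, red), "fx", "fy", "cx", "cy" (pixels), "distortion" ([k1, k2, p1, p2, k3] as OpenCV has them; the pictures are not rectified), "R" (3x3) and "t" (3): a world point X has camera coordinates R X + t. Camera axes: x right, y down, z forward; pixel columns grow to the right and rows downward; lengths in m; the calibration is good to about 2 mm. A picture is of the moment at which its call begins. There is no depth.
- env.sign_off(): hands the job in; it is judged then, once.
The state is a dict: "time_s": time; "qpos": joint angles; "joint_velocities": joint speeds; "effort": joint torques, N m; "tool_pos": TCP position; "tool_rot": TCP orientation; "force": force on the tool from outside, world axes, zero at the start; "wrist_torque": the same for the moment, N m; "grip_width": finger opening in m; "grasp_force": force on a finger pad.
Only numpy, scipy, OpenCV 4.12 (cv2) and the standard library are available. Lean on these libraries where they do the work, as an engineer would, in place of code of your own. Each camera call takes 0.05 s, during which the arm holds its last target. There are 200 camera calls.

## Working session

There is one attempt and no reset: what is moved stays moved. The work goes in short steps, Python scripts to look and compute and a tool call to move; the robot and the scene stay as the last step left them, time stands still between calls to the robot, and variables do not carry over. Pictures are saved under pics/ and viewed, at most 18 in all, crops included, and the job is handed in when it is done.

Besides the shell and the picture viewer there is one more tool, called as name(argument=value, ...) on one line, values as JSON. send_rows: Moves the arm, as the interface text tells. Its arguments: {"type":"object","properties":{"xyz":{"type":"array"},"rotation":{"type":"array"},"jaw":{"type":"array"},"newtons":{"type":"number"}},"required":["xyz","rotation","jaw"]}

```bash
mkdir -p pics; cat > h.py <<'E'
import numpy as np, cv2, json
from cell import env
from scipy.spatial.transform import Rotation as Ro
def cam(n,save=None):
    c=env.read_camera(n); c['K']=np.array([[c['fx'],0,c['cx']],[0,c['fy'],c['cy']],[0,0,1.]]); c['D']=np.array(c['distortion'],float)
    c['R']=np.array(c['R']);c['t']=np.array(c['t'])
    if save: cv2.imwrite('pics/'+save,c['image'])
    return c
def ray(c,uv):
    p=cv2.undistortPoints(np.array(uv,float).reshape(-1,1,2),c['K'],c['D']).reshape(-1,2)
    d=np.c_[p,np.ones(len(p))]@c['R']; return -c['R'].T@c['t'],d
def onplane(c,uv,z):
    o,d=ray(c,uv); return o+d*((z-o[2])/d[:,2])[:,None]
def proj(c,X):
    return cv2.projectPoints(np.array(X,float).reshape(-1,1,3),cv2.Rodrigues(c['R'])[0],c['t'],c['K'],c['D'])[0].reshape(-1,2)
def tri(c1,p1,c2,p2):
    o1,d1=ray(c1,p1);o2,d2=ray(c2,p2);out=[]
    for a,b in zip(d1,d2):
        s=np.linalg.lstsq(np.c_[a,-b],o2-o1,rcond=None)[0]; A=o1+a*s[0];B=o2+b*s[1]; out.append(np.r_[(A+B)/2,np.linalg.norm(A-B)])
    return np.array(out)
E
python3 - <<'E'
from h import *
np.set_printoptions(precision=3,suppress=True)
for n in('top','side','wrist'):
    c=cam(n,n+'0.png'); print(n,-c['R'].T@c['t'],c['R'],c['fx'])
o=env.get_obs();print({k:np.round(v,3) for k,v in o.items()}, env.grip_depth)
E
```

```text
top [0.424 0.054 1.282] [[ 0.014 -1.     0.01 ]
 [-0.994 -0.015 -0.11 ]
 [ 0.11  -0.008 -0.994]] 482.89792476523616
side [-0.02  -0.614  0.802] [[ 0.763 -0.647 -0.016]
 [-0.429 -0.487 -0.761]
 [ 0.484  0.587 -0.648]] 420.3606809211393
wrist [0.194 0.624 0.386] [[ 0.402  0.915 -0.001]
 [ 0.883 -0.388  0.264]
 [ 0.242 -0.107 -0.964]] 299.3077951160329
{'time_s': np.float64(0.15), 'qpos': array([-65.483,  18.429,  -4.014,  83.158,   1.293,  78.542,  -3.26 ]), 'joint_velocities': array([ 0.03 , -0.138,  0.004, -0.195, -0.039,  0.115, -0.134]), 'effort': array([ -0.   , -49.18 ,  -0.405, -31.287,  -0.064,   0.04 ,   0.   ]), 'tool_pos': array([0.261, 0.595, 0.404]), 'tool_rot': array([-179.916,    0.004,  156.29 ]), 'force': array([-0.421, -0.76 ,  0.353]), 'wrist_torque': array([-0.021, -0.022,  0.066]), 'grasp_force': np.float64(0.0), 'grip_width': np.float64(0.087)} 0.1635
```

View pics/top0.png

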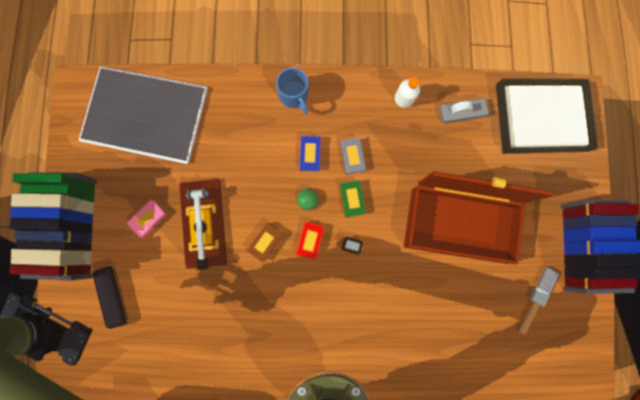

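View pics/side0.png

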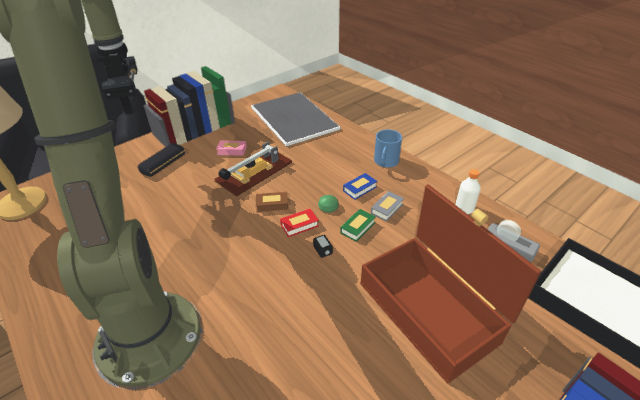

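The top view shows books at blue (311,153), grey (352,156), green (352,198) and red (311,240). The press, with the ochre book, is at (203,227), its hinge at (199,193) and its knob at (202,264). The open box is at (467,222), with its lid tab at (499,183).

Things shaped like the ochre book: the one in the press (203,227) is yellow and sits under the clamp foot, so it is the one meant. The brown one at (265,241) and the pink one at (147,218) are look-alikes and stay put. I'll confirm this in one crop.

```bash
cat >> h.py <<'E'
def hsvmask(im,lo,hi): return cv2.inRange(cv2.cvtColor(im,cv2.COLOR_BGR2HSV),np.array(lo),np.array(hi))
COL={'red':((0,190,120),(6,255,255)),'green':((50,120,40),(75,255,255)),'blue':((110,120,60),(130,255,255)),'grey':((0,0,80),(180,70,185))}
E
python3 - <<'E'
from h import *
np.set_printoptions(precision=4,suppress=True)
t=cam('top');s=cam('side')
cv2.imwrite('pics/crop1.png',cv2.resize(t['image'][130:280,120:380],None,fx=3,fy=3,interpolation=cv2.INTER_CUBIC))
cv2.imwrite('pics/crop2.png',cv2.resize(np.hstack([s['image'][130:280,200:330],t['image'][150:300,395:560]]),None,fx=2.7,fy=2.7,interpolation=cv2.INTER_CUBIC))
def lab(c,box):
    x0,x1,y0,y1=box; m=hsvmask(c['image'],(18,110,120),(32,255,255)); k=np.zeros_like(m);k[y0:y1,x0:x1]=m[y0:y1,x0:x1]
    cn=max(cv2.findContours(k,cv2.RETR_EXTERNAL,cv2.CHAIN_APPROX_NONE)[0],key=cv2.contourArea); M=cv2.moments(cn); return (M['m10']/M['m00'],M['m01']/M['m00']),cv2.minAreaRect(cn)
B={'blue':((300,322,138,170),(340,382,170,200)),'grey':((340,366,140,172),(365,405,190,222)),'green':((338,368,180,215),(338,380,208,242)),'red':((298,326,222,258),(278,320,206,238))}
for n,(b1,b2) in B.items():
    p,r=lab(t,b1);q,r2=lab(s,b2); X=tri(t,[p],s,[q])[0]
    x0,x1,y0,y1=b1; m=np.zeros((400,640),np.uint8)
    hsv=cv2.cvtColor(t['image'],cv2.COLOR_BGR2HSV); mm=hsvmask(t['image'],*COL[n]) ; m[y0:y1,x0:x1]=mm[y0:y1,x0:x1]
    cn=np.vstack([c for c in cv2.findContours(m,cv2.RETR_EXTERNAL,cv2.CHAIN_APPROX_NONE)[0] if cv2.contourArea(c)>8])
    P=onplane(t,cv2.convexHull(cn).reshape(-1,2),.024)[:,:2]; R=cv2.minAreaRect((P*1000).astype(np.float32))
    print(n,'label tri',X,'px',np.round(p),np.round(q),'rect mm',R)
E
```

```text
blue label tri [0.6919 0.0569 0.0218 0.0016] px [310. 152.] [360. 183.] rect mm ((686.7197265625, 56.468074798583984), (83.81273651123047, 47.91250991821289), 0.8908179998397827)
grey label tri [ 0.6863 -0.0579  0.0225  0.003 ] px [353. 155.] [388. 202.] rect mm ((683.0159301757812, -56.58894348144531), (90.38875579833984, 53.59159469604492), 10.518768310546875)
green label tri [ 0.5708 -0.0581  0.022   0.0024] px [353. 198.] [358. 222.] rect mm ((569.2630615234375, -56.315494537353516), (84.98868560791016, 49.14020919799805), 10.798906326293945)
red label tri [0.4578 0.053  0.023  0.0019] px [310. 240.] [299. 219.] rect mm ((457.03472900390625, 52.95693588256836), (53.629554748535156, 91.29680633544922), 76.78014373779297)
```

View pics/crop1.png

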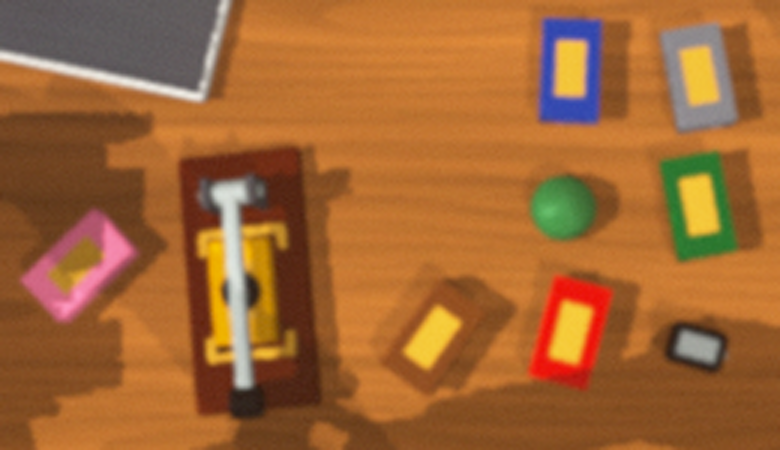

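View pics/crop2.png

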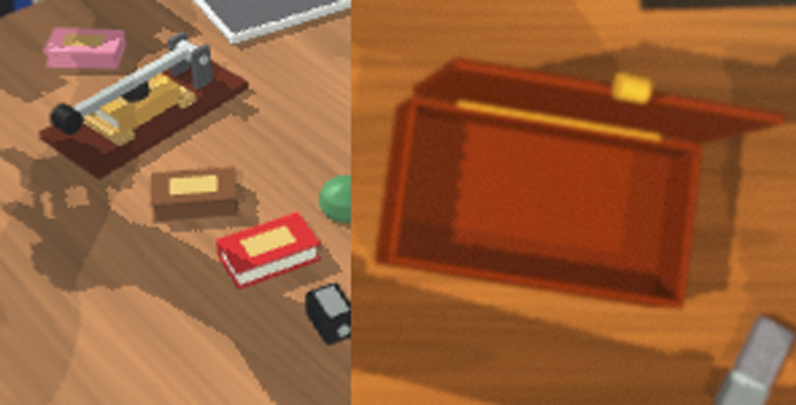

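Crops confirm it: the press book at crop (240,290) is ochre yellow under the lever foot, while the brown one (435,335) and the pink one (78,265) are look-alikes lying on the desk. Next I'll fit the press and box frames from their corners.

```bash
cat >> h.py <<'E'
def fit2(M,W):
    M=np.array(M,float);W=np.array(W,float)[:,:2];a=M.mean(0);b=W.mean(0)
    z=np.sum(((W-b)@[1,1j])*np.conj((M-a)@[1,1j])); th=np.angle(z); c,s=np.cos(th),np.sin(th); R=np.array([[c,-s],[s,c]]); t=b-R@a
    return t,np.degrees(th),np.linalg.norm(M@R.T+t-W,axis=1)
E
python3 - <<'E'
from h import *
np.set_printoptions(precision=4,suppress=True)
t=cam('top');s=cam('side')
c1=lambda a:np.array(a,float)/3+[120,130]
T=lambda a:np.array(a,float)/2.7+[265,150]
S=lambda a:np.array(a,float)/2.7+[200,130]
W=onplane(t,c1([(180,160),(300,148),(320,402),(198,413)]),.012)
t0,th,e=fit2([(.127,.055),(.127,-.055),(-.103,-.055),(-.103,.055)],W);print('press',t0,th,e)
print('knob tri',tri(t,c1([(246,402)]),s,S([(67,118)])), 'press corner tri near-right', tri(t,c1([(320,402)]),s,S([(100,177)])),'far-right',tri(t,c1([(300,148)]),s,S([(248,83)])))
r=np.radians(th);R=np.array([[np.cos(r),-np.sin(r)],[np.sin(r),np.cos(r)]])
print('knob pred',t0+R@[-.095,0],'hinge',t0+R@[.085,0])
W=onplane(t,T([(378,262),(683,305),(402,97),(700,148)]),.07)
t1,th1,e=fit2([(-.08,.145),(-.08,-.145),(.08,.145),(.08,-.145)],W);print('box',t1,th1,e)
# side: corners of box
print('tri nearleft,nearright rim',tri(t,T([(378,262),(683,305)]),s,[(363,265),(454,376)])[:, :])
# tab
def blob(c,b):
    x0,x1,y0,y1=b;m=hsvmask(c['image'],(18,110,100),(34,255,255));k=np.zeros_like(m);k[y0:y1,x0:x1]=m[y0:y1,x0:x1];M=cv2.moments(k);return M['m10']/M['m00'],M['m01']/M['m00']
print('tab',blob(t,(490,510,175,192)),blob(s,(470,490,205,226)))
X=tri(t,[blob(t,(490,510,175,192))],s,[blob(s,(470,490,205,226))]);print(X)
r1=np.radians(th1);R1=np.array([[np.cos(r1),-np.sin(r1)],[np.sin(r1),np.cos(r1)]])
l=R1.T@(X[0,:2]-t1);print('tab local',l,'angle',np.arctan2(X[0,2]-.07,-(l[0]-.08))-np.arctan2(.005,.178))
E
```

```text
press [0.4858 0.3355] 6.403690082376068 [0.0027 0.0026 0.0026 0.0027]
knob tri [[0.3938 0.3255 0.0523 0.0051]] press corner tri near-right [[0.3939 0.2708 0.0022 0.0052]] far-right [[0.6179 0.295  0.0081 0.0041]]
knob pred [0.3914 0.3249] hinge [0.5703 0.3449]
box [ 0.4989 -0.3448] -8.132270566199768 [0.0041 0.0055 0.0029 0.005 ]
tri nearleft,nearright rim [[ 0.4467 -0.192   0.06    0.012 ]
 [ 0.4012 -0.4908  0.0445  0.0038]]
tab (498.6166666666667, 182.0) (479.2457142857143, 216.6)
[[ 0.5847 -0.3631  0.2471  0.0012]]
tab local [ 0.0875 -0.006 ] angle 1.5850135324737669
```

send_rows(xyz=[[0, 0, 0], [0, 0, 0], [0, 0, 0], [0, 0, 0], [0, 0, 0], [-0.009, -0.0235, 0.004], [-0.009, -0.0235, 0.004], [-0.009, -0.0235, 0.004], [-0.009, -0.0235, 0.004], [-0.009, -0.0235, 0.004], [-0.009, -0.0235, 0.004], [-0.009, -0.0235, 0.004], [-0.009, -0.0235, 0.004], [-0.009, -0.0235, 0.004], [-0.009, -0.0235, 0.004], [-0.009, -0.0235, 0.004], [-0.009, -0.0235, 0.004], [0, 0, 0], [0, 0, 0]], rotation=[[0, 0, -0.105], [0, 0, -0.105], [0, 0, -0.105], [0, 0, -0.105], [0, 0, -0.105], [0, 0, 0], [0, 0, 0], [0, 0, 0], [0, 0, 0], [0, 0, 0], [0, 0, 0], [0, 0, 0], [0, 0, 0], [0, 0, 0], [0, 0, 0], [0, 0, 0], [0, 0, 0], [0, 0, 0], [0, 0, 0]], jaw=[1, 1, 1, 1, 1, 1, 1, 1, 1, 1, 1, 1, 1, 1, 1, 1, 1, 1, 1])

```text
time_s: 2.25
tool_pos: [0.4001, 0.3266, 0.3569]
tool_rot: [180.0, 0.0, -173.7]
force: [-0.0, 0.0, -0.1]
grip_width: 0.087
grasp_force: 0.0
```

```bash
cat >> h.py <<'E'
G=env.grip_depth
def togo(X,Y,Zg,yaw=None):
    "tool-axis shift (after turning) to bring grasp point to X,Y,Zg at tool yaw"
    o=env.get_obs();p=np.array(o['tool_pos']);R=Ro.from_euler('xyz',o['tool_rot'],degrees=True)
    w=o['tool_rot'][2] if yaw is None else yaw
    R2=Ro.from_euler('xyz',[180,0,w],degrees=True)
    d=R2.inv().apply(np.array([X,Y,Zg+G])-p); rv=(R.inv()*R2).as_rotvec()
    print('shift',np.round(d,4),'rotvec',np.round(rv,4))
def st():
    o=env.get_obs();print('t',round(float(o['time_s']),1),'grasp pt',np.round(np.array(o['tool_pos'])+Ro.from_euler('xyz',o['tool_rot'],degrees=True).apply([0,0,G]),4),'rot',np.round(o['tool_rot'],2),'F',np.round(o['force'],1),'w',round(float(o['grip_width']),4),'gf',round(float(o['grasp_force']),1),'q7',round(float(o['qpos'][6]),0))
E
python3 - <<'E'
from h import *
st();cam('wrist','w1.png');togo(.392,.325,.054,186.4)
E
```

```text
t 2.2 grasp pt [0.4001 0.3267 0.1934] rot [ 179.96    0.   -173.7 ] F [-0.   0.  -0.1] w 0.087 gf 0.0 q7 54.0
shift [ 0.0079 -0.0016  0.1395] rotvec [ 0.0009  0.0001 -0.    ]
```

View pics/w1.png

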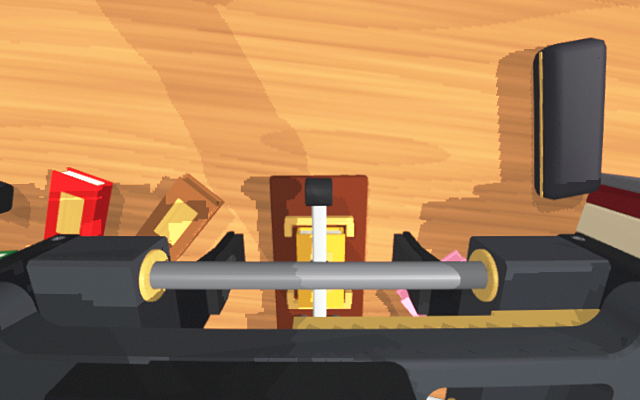

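The wrist view shows the knob drum at about (319,191), spanning columns 305–333, and the press board's near corners at (270,177) and (367,176). Tool is aligned with the press.

```bash
python3 - <<'E'
from h import *
np.set_printoptions(precision=4,suppress=True)
w=cam('wrist');t=cam('top')
print('knob',onplane(w,[(319,191),(305,191),(333,191)],.056)); print('corners',onplane(w,[(270,177),(367,176)],.012))
print('tri knob',tri(w,[(319,191)],t,[(202,264)]))
r=np.radians(6.4);R=np.array([[np.cos(r),-np.sin(r)],[np.sin(r),np.cos(r)]]);print('pred',[.4858,.3355]+np.array([[-.103,.055],[-.103,-.055]])@R.T)
print('stops',onplane(w,[(284,228),(355,226)],.022))
print([.4858,.3355]+np.array([[-.052,.033],[-.052,-.033]])@R.T)
E
```

```text
knob [[0.392  0.3277 0.056 ]
 [0.3935 0.3142 0.056 ]
 [0.3905 0.3412 0.056 ]]
corners [[0.3924 0.2734 0.012 ]
 [0.3794 0.3799 0.012 ]]
tri knob [[0.3921 0.3271 0.0537 0.0016]]
pred [[0.3773 0.3787]
 [0.3896 0.2694]]
stops [[0.4466 0.2944 0.022 ]
 [0.4355 0.3734 0.022 ]]
[[0.4304 0.3625]
 [0.4378 0.2969]]
```

send_rows(xyz=[[0.001, 0, 0.0175], [0.001, 0, 0.0175], [0.001, 0, 0.0175], [0.001, 0, 0.0175], [0.001, 0, 0.0175], [0.001, 0, 0.0175], [0.001, 0, 0.0175], [0.001, 0, 0.0175], [0, 0, 0], [0, 0, 0], [0, 0, 0], [0, 0, 0], [0, 0, 0], [0, 0, 0], [0, 0, 0], [0, 0, 0], [0, 0, 0], [0, 0, 0]], rotation=[[0, 0, 0], [0, 0, 0], [0, 0, 0], [0, 0, 0], [0, 0, 0], [0, 0, 0], [0, 0, 0], [0, 0, 0], [0, 0, 0], [0, 0, 0], [0, 0, 0], [0, 0, 0], [0, 0, 0], [0, 0, 0], [0, 0, 0], [0, 0, 0], [0, 0, 0], [0, 0, 0]], jaw=[1, 1, 1, 1, 1, 1, 1, 1, 1, 0.2, 0.2, 0.2, 0.2, 0.2, 0.2, 0.2, 0.2, 0.2], newtons=20)

```text
time_s: 4.2
tool_pos: [0.392, 0.3261, 0.2168]
tool_rot: [180.0, 0.0, -173.6]
force: [-0.7, -0.4, 0.3]
grip_width: 0.0262
grasp_force: 20.0
```

```bash
python3 - <<'E'
from h import *
st()
# arc increments in tool axes: tool x = -press x
k=lambda a:np.array([-180*np.cos(a)+4*-np.sin(a)*-1*-1, 180*np.sin(a)+4*np.cos(a)])
A=np.linspace(0,1.68,29)
P=np.array([k(a) for a in A]);d=np.diff(P,axis=0)
print(np.round(np.c_[-d[:,0],-d[:,1]],1).tolist())
E
```

```text
t 4.2 grasp pt [0.392  0.3262 0.0533] rot [ 1.7998e+02  1.0000e-02 -1.7362e+02] F [-0.7 -0.4  0.3] w 0.0262 gf 20.0 q7 54.0
[[-0.1, -10.8], [-0.7, -10.7], [-1.4, -10.6], [-2.0, -10.5], [-2.6, -10.3], [-3.3, -10.1], [-3.9, -9.9], [-4.5, -9.6], [-5.1, -9.3], [-5.6, -9.0], [-6.2, -8.6], [-6.7, -8.2], [-7.2, -7.7], [-7.7, -7.3], [-8.1, -6.8], [-8.5, -6.3], [-8.9, -5.7], [-9.2, -5.2], [-9.6, -4.6], [-9.8, -4.0], [-10.1, -3.4], [-10.3, -2.8], [-10.5, -2.1], [-10.6, -1.5], [-10.7, -0.8], [-10.8, -0.2], [-10.8, 0.4], [-10.8, 1.1]]
```

send_rows(xyz=[[-0.0006, 0, -0.0108], [-0.0012, 0, -0.0107], [-0.0019, 0, -0.0106], [-0.0025, 0, -0.0105], [-0.0031, 0, -0.0103], [-0.0037, 0, -0.0101], [-0.0043, 0, -0.0099], [-0.0049, 0, -0.0096], [-0.0054, 0, -0.0093], [-0.006, 0, -0.009], [-0.0066, 0, -0.0086], [-0.007, 0, -0.0082], [-0.0075, 0, -0.0077], [-0.008, 0, -0.0073], [-0.0084, 0, -0.0068], [-0.0087, 0, -0.0063], [-0.0091, 0, -0.0057], [-0.0094, 0, -0.0052], [-0.0098, 0, -0.0046]], rotation=[[0, 0, 0], [0, 0, 0], [0, 0, 0], [0, 0, 0], [0, 0, 0], [0, 0, 0], [0, 0, 0], [0, 0, 0], [0, 0, 0], [0, 0, 0], [0, 0, 0], [0, 0, 0], [0, 0, 0], [0, 0, 0], [0, 0, 0], [0, 0, 0], [0, 0, 0], [0, 0, 0], [0, 0, 0]], jaw=[0.2, 0.2, 0.2, 0.2, 0.2, 0.2, 0.2, 0.2, 0.2, 0.2, 0.2, 0.2, 0.2, 0.2, 0.2, 0.2, 0.2, 0.2, 0.2])

```text
time_s: 6.1
tool_pos: [0.5002, 0.3385, 0.379]
tool_rot: [179.9, 0.0, -173.6]
force: [-3.4, 3.1, 1.7]
grip_width: 0.0258
grasp_force: 20.0
```

send_rows(xyz=[[-0.01, 0, -0.004], [-0.0102, 0, -0.0034], [-0.0104, 0, -0.0028], [-0.0106, 0, -0.0021], [-0.0107, 0, -0.0015], [-0.0107, 0, -0.0008], [-0.0108, 0, -0.0002], [-0.0108, 0, 0.0004], [-0.0108, 0, 0.001], [0, 0, 0], [0, 0, 0], [0, 0, 0]], rotation=[[0, 0, 0], [0, 0, 0], [0, 0, 0], [0, 0, 0], [0, 0, 0], [0, 0, 0], [0, 0, 0], [0, 0, 0], [0, 0, 0], [0, 0, 0], [0, 0, 0], [0, 0, 0]], jaw=[0.2, 0.2, 0.2, 0.2, 0.2, 0.2, 0.2, 0.2, 0.2, 0.2, 0.2, 0.2])

```text
time_s: 7.3
tool_pos: [0.5954, 0.3493, 0.3921]
tool_rot: [179.9, 0.3, -173.6]
force: [0.5, 5.5, 2.8]
grip_width: 0.026
grasp_force: 20.0
```

```bash
python3 - <<'E'
from h import *
st()
E
```

```text
t 7.3 grasp pt [0.5962 0.3497 0.2286] rot [ 179.88    0.28 -173.62] F [0.5 5.5 2.8] w 0.026 gf 20.0 q7 65.0
```

send_rows(xyz=[[0, 0, 0], [0, 0, 0], [0, 0, 0], [0, 0, -0.02], [0, 0, -0.02], [0, 0, -0.02], [0.025, 0, -0.01], [0.035, 0, 0], [0.035, 0, 0], [0.035, 0, 0], [0.02, 0, 0], [0, 0, 0]], rotation=[[0, 0, 0], [0, 0, 0], [0, 0, 0], [0, 0, 0], [0, 0, 0], [0, 0, 0], [0, 0, 0], [0, 0, 0], [0, 0, 0], [0, 0, 0], [0, 0, 0], [0, 0, 0]], jaw=[0.6, 0.9, 1, 1, 1, 1, 1, 1, 1, 1, 1, 1])

```text
time_s: 8.5
tool_pos: [0.4429, 0.3315, 0.4616]
tool_rot: [-180.0, -0.0, -173.5]
force: [0.4, 0.1, -0.1]
grip_width: 0.0866
grasp_force: 0.0
```

```bash
python3 - <<'E'
from h import *
st();w=cam('wrist');s=cam('side');t=cam('top')
cv2.imwrite('pics/w2.png',np.hstack([w['image'][140:,150:500],cv2.resize(t['image'][140:270,150:290],(280,260)),]) if 0 else np.hstack([w['image'][100:360,150:500],cv2.resize(t['image'][150:280,150:290],(280,260)),s['image'][60:320,180:320]]))
E
```

```text
t 8.5 grasp pt [0.4429 0.3314 0.2981] rot [-1.7998e+02 -2.0000e-02 -1.7353e+02] F [ 0.4  0.1 -0.1] w 0.0866 gf 0.0 q7 57.0
```

View pics/w2.png

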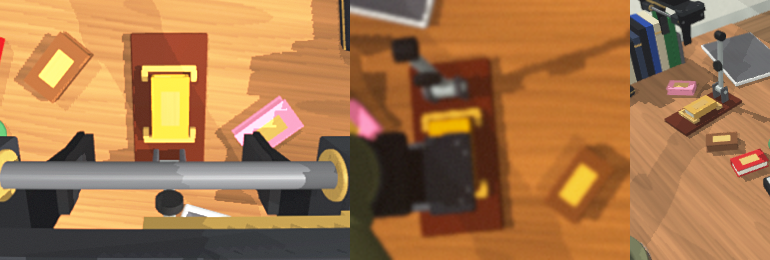

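Lever stands upright (side crop, knob at (720,35)). In the wrist crop the ochre book is free, spanning columns 152–189 and rows 74–139.

```bash
python3 - <<'E'
from h import *
np.set_printoptions(precision=4,suppress=True)
w=cam('wrist')
m=hsvmask(w['image'],(22,120,150),(34,255,255))
k=np.zeros_like(m);k[182:232,285:355]=m[182:232,285:355]
for v in (185,195,205,215,225):
    x=np.where(k[v])[0]; g=onplane(w,[(x.min(),v),(x.max(),v)],.036); print(v,x.min(),x.max(),g.mean(0)[:2],np.linalg.norm(g[0]-g[1]))
P=onplane(w,[(303,174),(338,174),(302,239),(340,239)],.036);print(P,P.mean(0)[:2])
Q=onplane(w,[(281,134),(357,133)],.012);print('board near',Q,Q.mean(0)[:2],np.linalg.norm(Q[0]-Q[1]),np.degrees(np.arctan2(Q[1,0]-Q[0,0],-(Q[1,1]-Q[0,1]))))
S=onplane(w,[(293,166),(348,166)],.022);print('stops near outer',S,S.mean(0)[:2])
E
```

```text
185 302 339 [0.4587 0.3356] 0.0513452777365313
195 302 339 [0.4729 0.3372] 0.051810051061609186
205 302 339 [0.4873 0.3388] 0.052286687943639575
215 303 338 [0.5021 0.3404] 0.0499222904751007
225 303 338 [0.5171 0.3421] 0.05039681840845347
[[0.4459 0.31   0.036 ]
 [0.4407 0.3578 0.036 ]
 [0.5415 0.3177 0.036 ]
 [0.5355 0.3728 0.036 ]] [0.4909 0.3396]
board near [[0.3969 0.273  0.012 ]
 [0.3839 0.3791 0.012 ]] [0.3904 0.326 ] 0.10690008764721921 -173.0040588921416
stops near outer [[0.4386 0.2944 0.022 ]
 [0.4302 0.3716 0.022 ]] [0.4344 0.333 ]
```

send_rows(xyz=[[-0.009, 0.0004, 0.01], [-0.009, 0.0004, 0.02], [-0.009, 0.0004, 0.025], [-0.009, 0.0004, 0.025], [-0.009, 0.0004, 0.025], [0, 0, 0.025], [0, 0, 0.025], [0, 0, 0.025], [0, 0, 0.025], [0, 0, 0.02], [0, 0, 0.02], [0, 0, 0.018], [0, 0, 0], [0, 0, 0], [0, 0, 0], [0, 0, 0], [0, 0, 0], [0, 0, 0], [0, 0, 0]], rotation=[[0, 0, 0], [0, 0, 0], [0, 0, 0], [0, 0, 0], [0, 0, 0], [0, 0, 0], [0, 0, 0], [0, 0, 0], [0, 0, 0], [0, 0, 0], [0, 0, 0], [0, 0, 0], [0, 0, 0], [0, 0, 0], [0, 0, 0], [0, 0, 0], [0, 0, 0], [0, 0, 0], [0, 0, 0]], jaw=[1, 1, 1, 1, 1, 1, 1, 1, 1, 1, 1, 1, 1, 0.4, 0.4, 0.4, 0.4, 0.4, 0.4], newtons=35)

```text
time_s: 10.6
tool_pos: [0.4894, 0.3389, 0.1986]
tool_rot: [180.0, 0.0, -173.6]
force: [-0.1, -0.1, 0.4]
grip_width: 0.0518
grasp_force: 35.0
```

```bash
python3 - <<'E'
from h import *
st()
# refine box rim seen by top & side; use book hover target
togo(.505,-.283,.17,172)
togo(.487,-.345,.17,172)
E
```

```text
t 10.6 grasp pt [0.4894 0.339  0.0351] rot [ 1.7999e+02  2.0000e-02 -1.7362e+02] F [-0.1 -0.1  0.4] w 0.0518 gf 35.0 q7 61.0
shift [-0.102  -0.6137 -0.1349] rotvec [0.0003 0.0004 0.2509]
shift [-0.0929 -0.6776 -0.1349] rotvec [0.0003 0.0004 0.2509]
```

send_rows(xyz=[[0, 0, -0.01], [0, 0, -0.02], [0, 0, -0.02], [0, 0, -0.025], [0, 0, -0.025], [0, 0, -0.02], [0, 0, 0], [0, 0, 0]], rotation=[[0, 0, 0], [0, 0, 0], [0, 0, 0], [0, 0, 0], [0, 0, 0], [0, 0, 0.125], [0, 0, 0.125], [0, 0, 0]], jaw=[0.4, 0.4, 0.4, 0.4, 0.4, 0.4, 0.4, 0.4])

```text
time_s: 11.4
tool_pos: [0.4894, 0.3389, 0.3198]
tool_rot: [179.9, 0.1, 172.0]
force: [0.3, 0.8, -1.6]
grip_width: 0.0518
grasp_force: 35.0
```

send_rows(xyz=[[-0.002, -0.015, 0], [-0.004, -0.028, 0], [-0.0052, -0.0335, 0], [-0.0052, -0.0335, 0], [-0.0052, -0.0335, 0], [-0.0052, -0.0335, 0], [-0.0052, -0.0335, 0], [-0.0052, -0.0335, 0], [-0.0052, -0.0335, 0], [-0.0052, -0.0335, 0], [-0.0052, -0.0335, 0], [-0.0052, -0.0335, 0], [-0.0052, -0.0335, 0], [-0.0052, -0.0335, 0], [-0.0052, -0.0335, 0], [-0.0052, -0.0335, 0], [-0.0052, -0.0335, 0], [-0.0052, -0.0335, 0], [-0.005, -0.03, 0], [0, 0, 0]], rotation=[[0, 0, 0], [0, 0, 0], [0, 0, 0], [0, 0, 0], [0, 0, 0], [0, 0, 0], [0, 0, 0], [0, 0, 0], [0, 0, 0], [0, 0, 0], [0, 0, 0], [0, 0, 0], [0, 0, 0], [0, 0, 0], [0, 0, 0], [0, 0, 0], [0, 0, 0], [0, 0, 0], [0, 0, 0], [0, 0, 0]], jaw=[0.4, 0.4, 0.4, 0.4, 0.4, 0.4, 0.4, 0.4, 0.4, 0.4, 0.4, 0.4, 0.4, 0.4, 0.4, 0.4, 0.4, 0.4, 0.4, 0.4])

```text
time_s: 13.4
tool_pos: [0.4956, -0.283, 0.318]
tool_rot: [-179.8, -0.1, 171.7]
force: [-0.7, -0.5, -1.0]
grip_width: 0.0517
grasp_force: 35.0
```

```bash
python3 - <<'E'
from h import *
st();w=cam('wrist');t=cam('top');cv2.imwrite('pics/w3.png',w['image'])
togo(.498,-.282,.034,172)
E
```

```text
t 13.4 grasp pt [ 0.4952 -0.2835  0.1545] rot [-1.7980e+02 -8.0000e-02  1.7173e+02] F [-0.7 -0.5 -1. ] w 0.0517 gf 35.0 q7 115.0
shift [-0.0015 -0.0034  0.1201] rotvec [ 0.0007 -0.0019 -0.0003]
```

View pics/w3.png

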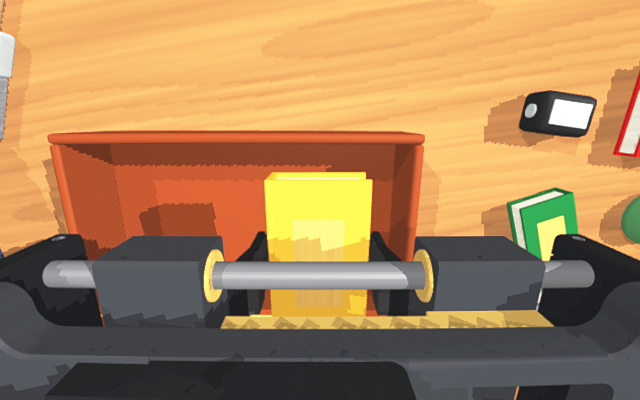

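The wrist view shows the box's near rim corners at (48,135) and (424,134) and the held ochre book centred at (318,245).

```bash
python3 - <<'E'
from h import *
np.set_printoptions(precision=4,suppress=True)
w=cam('wrist')
Q=onplane(w,[(49,134),(424,134)],.07);print(Q,np.linalg.norm(Q[0]-Q[1]))
d=Q[1]-Q[0];yaw=np.degrees(np.arctan2(d[1],d[0]))-90;print('yaw',yaw);u=np.array([np.cos(np.radians(yaw)),np.sin(np.radians(yaw))]);v=np.array([-u[1],u[0]])
C=Q.mean(0)[:2]+.08*u;print('centre',C)
for l in((-.005,.062),(-.005,-.062)):print(l,C+l[0]*u+l[1]*v)
b=C+-.0*u+.062*v; togo(*(C-.005*u+.062*v),.034,yaw+180)
E
```

```text
[[ 0.4033 -0.4734  0.07  ]
 [ 0.4443 -0.1907  0.07  ]] 0.2857229836506627
yaw -8.258393970163368
centre [ 0.5029 -0.3435]
(-0.005, 0.062) [ 0.5069 -0.2815]
(-0.005, -0.062) [ 0.4891 -0.4042]
shift [-0.0098 -0.003   0.1201] rotvec [ 0.0013 -0.0017  0.006 ]
```

send_rows(xyz=[[-0.005, -0.0015, 0.005], [-0.005, -0.0015, 0.01], [0, 0, 0.018], [0, 0, 0.018], [0, 0, 0.018], [0, 0, 0.018], [0, 0, 0.014], [0, 0, 0.01], [0, 0, 0.006], [0, 0, 0.0045], [0, 0, 0], [0, 0, 0]], rotation=[[0, 0, 0], [0, 0, 0], [0, 0, 0], [0, 0, 0], [0, 0, 0], [0, 0, 0], [0, 0, 0], [0, 0, 0], [0, 0, 0], [0, 0, 0], [0, 0, 0], [0, 0, 0]], jaw=[0.4, 0.4, 0.4, 0.4, 0.4, 0.4, 0.4, 0.4, 0.4, 0.4, 0.4, 0.4])

```text
time_s: 14.75
tool_pos: [0.5081, -0.2818, 0.1974]
tool_rot: [-180.0, 0.1, 172.0]
force: [0.1, 0.4, -0.9]
grip_width: 0.0517
grasp_force: 35.0
```

send_rows(xyz=[[0, 0, 0], [0, 0, 0], [0, 0, 0], [0, 0, -0.01], [0, 0, -0.02], [0, 0, -0.03], [0, 0, -0.03], [0, 0, -0.03], [0, 0, 0]], rotation=[[0, 0, 0], [0, 0, 0], [0, 0, 0], [0, 0, 0], [0, 0, 0], [0, 0, 0], [0, 0, 0], [0, 0, 0], [0, 0, 0]], jaw=[0.7, 0.85, 0.85, 0.85, 0.85, 0.85, 0.85, 0.85, 0.85])

```text
time_s: 15.65
tool_pos: [0.5091, -0.283, 0.3224]
tool_rot: [-179.9, 0.5, 172.0]
force: [0.8, -0.3, 0.2]
grip_width: 0.0743
grasp_force: 0.0
```

```bash
cat >> h.py <<'E'
def book(n,c,z=.024,reg=(.38,.80,-.16,.2)):
    m=hsvmask(c['image'],*COL[n]); m=cv2.morphologyEx(m,cv2.MORPH_CLOSE,np.ones((9,9)))
    best=None
    for cn in cv2.findContours(m,cv2.RETR_EXTERNAL,cv2.CHAIN_APPROX_NONE)[0]:
        if cv2.contourArea(cn)<150: continue
        P=onplane(c,cn.reshape(-1,2),z)[:,:2]; (x,y),(a,b),th=cv2.minAreaRect((P*1000).astype(np.float32))
        if not(reg[0]<x/1e3<reg[1] and reg[2]<y/1e3<reg[3]): continue
        if a<b: a,b,th=b,a,th+90
        th=(th+90)%180-90
        if 70<a<110 and 40<b<68: print(n,'xy',round(x/1e3,4),round(y/1e3,4),'LxW',round(a),round(b),'yaw',round(th,1)); best=(x/1e3,y/1e3,th)
    return best
E
python3 - <<'E'
from h import *
st();t=cam('top')
for n in COL: book(n,t)
b=book('red',t); togo(b[0]-.05,b[1],.22,180+b[2])
E
```

```text
t 15.7 grasp pt [ 0.5105 -0.2834  0.1589] rot [-179.9     0.52  172.03] F [ 0.8 -0.3  0.2] w 0.0743 gf 0.0 q7 116.0
red xy 0.4575 0.0535 LxW 91 53 yaw -13.3
green xy 0.5691 -0.0563 LxW 85 49 yaw 11.0
blue xy 0.6881 0.0578 LxW 87 50 yaw 0.7
grey xy 0.6834 -0.0563 LxW 91 54 yaw 10.8
red xy 0.4575 0.0535 LxW 91 53 yaw -13.3
shift [ 0.1756  0.3035 -0.0635] rotvec [-0.0005  0.0056  0.0935]
```

send_rows(xyz=[[0, 0, 0], [0.005, 0.0143, 0], [0.0112, 0.0274, 0], [0.0112, 0.0274, 0], [0.0112, 0.0274, 0], [0.0112, 0.0274, 0], [0.0112, 0.0274, 0], [0.0112, 0.0274, 0], [0.0112, 0.0274, 0], [0.0112, 0.0274, 0], [0.0112, 0.0274, 0], [0.0112, 0.0274, 0], [0.0112, 0.0274, 0], [0, 0, 0], [0, 0, 0]], rotation=[[0, 0, 0.0935], [0, 0, 0], [0, 0, 0], [0, 0, 0], [0, 0, 0], [0, 0, 0], [0, 0, 0], [0, 0, 0], [0, 0, 0], [0, 0, 0], [0, 0, 0], [0, 0, 0], [0, 0, 0], [0, 0, 0], [0, 0, 0]], jaw=[1, 1, 1, 1, 1, 1, 1, 1, 1, 1, 1, 1, 1, 1, 1])

```text
time_s: 17.2
tool_pos: [0.4554, 0.0552, 0.3162]
tool_rot: [-179.9, -0.1, 166.8]
force: [-0.2, -0.5, -0.7]
grip_width: 0.0871
grasp_force: 0.0
```

```bash
python3 - <<'E'
from h import *
st();w=cam('wrist');m=hsvmask(w['image'],*COL['red'])
cv2.imwrite('pics/w4.png',np.hstack([w['image'],cv2.merge([m]*3)])[60:330,150:790] if 0 else w['image'])
book('red',w)
# near edge corners of the cover in wrist view
cn=max(cv2.findContours(m,cv2.RETR_EXTERNAL,cv2.CHAIN_APPROX_NONE)[0],key=cv2.contourArea);print(cv2.boundingRect(cn))
for v in range(120,250,15):
    x=np.where(m[v,200:440])[0]+200
    if len(x)>5: g=onplane(w,[(x.min(),v),(x.max(),v)],.024);print(v,x.min(),x.max(),g.mean(0)[:2].round(4),np.linalg.norm(g[0]-g[1]).round(4))
togo(.4575,.0535,.022,166.7)
E
```

```text
t 17.2 grasp pt [0.4552 0.0551 0.1527] rot [-1.7994e+02 -6.0000e-02  1.6678e+02] F [-0.2 -0.5 -0.7] w 0.0871 gf 0.0 q7 66.0
red xy 0.4569 0.0533 LxW 93 52 yaw -13.8
(289, 154, 55, 95)
165 290 345 [0.4216 0.0619] 0.0505
195 290 345 [0.4492 0.0554] 0.0518
210 290 344 [0.4635 0.0516] 0.0516
225 290 343 [0.4781 0.0476] 0.0514
240 291 343 [0.4934 0.0445] 0.0511
shift [-0.0021 -0.0004  0.1308] rotvec [-0.001  -0.0007 -0.0004]
```

send_rows(xyz=[[-0.002, 0, 0.015], [0, 0, 0.025], [0, 0, 0.025], [0, 0, 0.025], [0, 0, 0.02], [0, 0, 0.013], [0, 0, 0.007], [0, 0, 0], [0, 0, 0], [0, 0, 0], [0, 0, 0], [0, 0, 0], [0, 0, 0], [0, 0, 0]], rotation=[[0, 0, 0], [0, 0, 0], [0, 0, 0], [0, 0, 0], [0, 0, 0], [0, 0, 0], [0, 0, 0], [0, 0, 0], [0, 0, 0], [0, 0, 0], [0, 0, 0], [0, 0, 0], [0, 0, 0], [0, 0, 0]], jaw=[1, 1, 1, 1, 1, 1, 1, 1, 0.4, 0.4, 0.4, 0.4, 0.4, 0.4], newtons=35)

```text
time_s: 18.65
tool_pos: [0.4578, 0.0546, 0.1871]
tool_rot: [180.0, 0.0, 166.7]
force: [-0.0, -0.0, 1.1]
grip_width: 0.0516
grasp_force: 35.0
```

```bash
python3 - <<'E'
from h import *
st();togo(.4885,.339,.15,186.5)
E
```

```text
t 18.6 grasp pt [0.4579 0.0546 0.0236] rot [1.7999e+02 2.0000e-02 1.6670e+02] F [-0.  -0.   1.1] w 0.0516 gf 35.0 q7 70.0
shift [-0.0627  0.2791 -0.1264] rotvec [ 1.000e-04  4.000e-04 -3.456e-01]
```

send_rows(xyz=[[0, 0, -0.01], [0, 0, -0.02], [0, 0, -0.025], [0, 0, -0.025], [0, 0, -0.025], [0, 0, -0.021], [-0.002, 0.01, 0], [-0.0055, 0.0245, 0], [-0.0055, 0.0245, 0], [-0.0055, 0.0245, 0], [-0.0055, 0.0245, 0], [-0.0055, 0.0245, 0], [-0.0055, 0.0245, 0], [-0.0055, 0.0245, 0], [-0.0055, 0.0245, 0], [-0.0055, 0.0245, 0], [-0.0055, 0.0245, 0], [-0.0055, 0.0241, 0], [0, 0, 0], [0, 0, 0]], rotation=[[0, 0, 0], [0, 0, 0], [0, 0, -0.0864], [0, 0, -0.0864], [0, 0, -0.0864], [0, 0, -0.0864], [0, 0, 0], [0, 0, 0], [0, 0, 0], [0, 0, 0], [0, 0, 0], [0, 0, 0], [0, 0, 0], [0, 0, 0], [0, 0, 0], [0, 0, 0], [0, 0, 0], [0, 0, 0], [0, 0, 0], [0, 0, 0]], jaw=[0.4, 0.4, 0.4, 0.4, 0.4, 0.4, 0.4, 0.4, 0.4, 0.4, 0.4, 0.4, 0.4, 0.4, 0.4, 0.4, 0.4, 0.4, 0.4, 0.4])

```text
time_s: 20.65
tool_pos: [0.4874, 0.3397, 0.3114]
tool_rot: [-179.9, -0.1, -173.5]
force: [-0.0, 0.1, -1.3]
grip_width: 0.052
grasp_force: 35.0
```

```bash
python3 - <<'E'
from h import *
st();togo(.4885,.339,.037,186.5)
w=cam('wrist');cv2.imwrite('pics/w5.png',w['image'][100:330,200:460].repeat(2,0).repeat(2,1))
E
```

```text
t 20.6 grasp pt [0.4871 0.3394 0.1479] rot [-1.7992e+02 -1.3000e-01 -1.7348e+02] F [-0.   0.1 -1.3] w 0.052 gf 35.0 q7 60.0
shift [-0.001  -0.0008  0.1109] rotvec [-0.0014 -0.0022  0.0003]
```

View pics/w5.png

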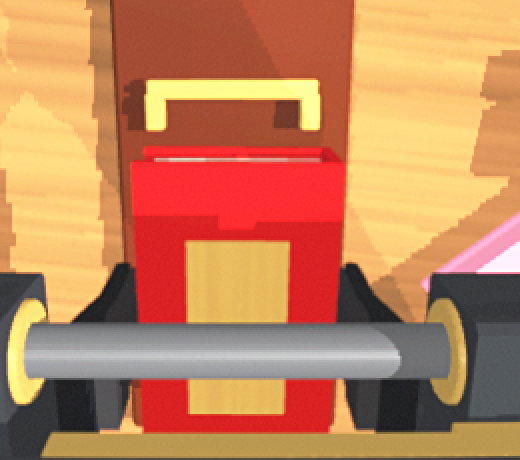

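The wrist crop shows the held red book over the cradle (near edge at crop row 162) and the near brass stop at crop rows 80–98, columns 145–320. I'll check their alignment with numbers.

```bash
python3 - <<'E'
from h import *
np.set_printoptions(precision=4,suppress=True)
w=cam('wrist')
q=lambda a:np.array(a,float)/2+[200,100]
Q=onplane(w,q([(145,98),(320,98),(145,80),(320,80)]),.022);print('stop',Q,Q[:2].mean(0))
r=np.radians(6.5);u=np.array([np.cos(r),np.sin(r)]);print('press origin from stop',Q[:2].mean(0)[:2]+.05*u,Q[2:].mean(0)[:2]+.0525*u)
B=onplane(w,q([(132,162),(345,162)]),.148);print('book near',B,B.mean(0)[:2]+.045*u,np.linalg.norm(B[0]-B[1]))
E
```

```text
stop [[0.4433 0.2919 0.022 ]
 [0.4345 0.37   0.022 ]
 [0.4354 0.2913 0.022 ]
 [0.4267 0.3688 0.022 ]] [0.4389 0.331  0.022 ]
press origin from stop [0.4886 0.3366] [0.4832 0.336 ]
book near [[0.4462 0.3076 0.148 ]
 [0.4403 0.3599 0.148 ]] [0.4879 0.3389] 0.052680514849860985
```

send_rows(xyz=[[0, -0.001, 0.01], [0, 0, 0.018], [0, 0, 0.02], [0, 0, 0.02], [0, 0, 0.015], [0, 0, 0.01], [0, 0, 0.007], [0, 0, 0.005], [0, 0, 0.004], [0, 0, 0.0025], [0, 0, 0], [0, 0, 0]], rotation=[[0, 0, 0], [0, 0, 0], [0, 0, 0], [0, 0, 0], [0, 0, 0], [0, 0, 0], [0, 0, 0], [0, 0, 0], [0, 0, 0], [0, 0, 0], [0, 0, 0], [0, 0, 0]], jaw=[0.4, 0.4, 0.4, 0.4, 0.4, 0.4, 0.4, 0.4, 0.4, 0.4, 0.4, 0.4])

```text
time_s: 21.95
tool_pos: [0.4885, 0.3381, 0.2018]
tool_rot: [180.0, 0.0, -173.5]
force: [-0.3, -0.0, -1.6]
grip_width: 0.0516
grasp_force: 35.0
```

```bash
python3 - <<'E'
from h import *
st()
E
```

```text
t 21.9 grasp pt [0.4886 0.3382 0.0383] rot [ 1.7998e+02  4.0000e-02 -1.7350e+02] F [-0.3 -0.  -1.6] w 0.0516 gf 35.0 q7 61.0
```

send_rows(xyz=[[0, 0, 0.0015], [0, 0, 0.0012], [0, 0, 0], [0, 0, 0], [0, 0, 0], [0, 0, 0], [0, 0, -0.01], [0, 0, -0.02], [0, 0, -0.03], [0, 0, -0.04], [0, 0, -0.04], [0, 0, -0.04], [0, 0, -0.04], [0, 0, -0.04], [0.01, 0, 0], [0.03, 0, 0], [0, 0, 0]], rotation=[[0, 0, 0], [0, 0, 0], [0, 0, 0], [0, 0, 0], [0, 0, 0], [0, 0, 0], [0, 0, 0], [0, 0, 0], [0, 0, 0], [0, 0, 0], [0, 0, 0], [0, 0, 0], [0, 0, 0], [0, 0, 0], [0, 0, 0], [0, 0, 0], [0, 0, 0]], jaw=[0.4, 0.4, 0.4, 0.7, 0.8, 0.8, 0.8, 0.8, 0.8, 0.8, 0.8, 0.8, 0.8, 0.8, 0.8, 0.8, 0.8])

```text
time_s: 23.65
tool_pos: [0.4456, 0.3339, 0.4594]
tool_rot: [179.9, -0.1, -173.3]
force: [-1.1, 0.7, -0.9]
grip_width: 0.0695
grasp_force: 0.0
```

```bash
python3 - <<'E'
from h import *
st();togo(.597,.35,.229,186.5)
w=cam('wrist');book('red',w,.036,(.4,.6,.25,.42));cv2.imwrite('pics/w6.png',w['image'][80:380,150:500])
E
```

```text
t 23.6 grasp pt [0.4453 0.3341 0.2959] rot [ 1.7993e+02 -8.0000e-02 -1.7333e+02] F [-1.1  0.7 -0.9] w 0.0695 gf 0.0 q7 58.0
shift [-0.1523 -0.0012  0.0669] rotvec [ 0.0012 -0.0013  0.003 ]
red xy 0.4906 0.3445 LxW 105 66 yaw 5.6
```

View pics/w6.png

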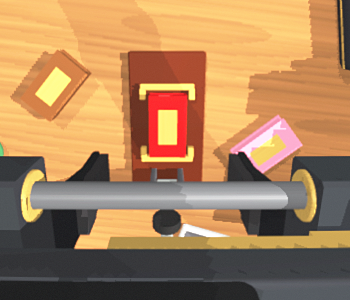

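Red lies flat inside the four stops (crop centre (167,125)) and the lever is still upright with its knob at crop (167,220). Now I'll pinch the knob again.

send_rows(xyz=[[-0.012, 0, 0], [-0.025, 0, 0], [-0.025, 0, 0], [-0.025, 0, 0], [-0.025, 0, 0], [-0.025, 0, 0], [-0.015, -0.001, 0], [0, 0, 0.015], [0, 0, 0.02], [0, 0, 0.02], [0, 0, 0.012], [0, 0, 0], [0, 0, 0], [0, 0, 0], [0, 0, 0], [0, 0, 0], [0, 0, 0], [0, 0, 0], [0, 0, 0]], rotation=[[0, 0, 0], [0, 0, 0], [0, 0, 0], [0, 0, 0], [0, 0, 0], [0, 0, 0], [0, 0, 0], [0, 0, 0], [0, 0, 0], [0, 0, 0], [0, 0, 0], [0, 0, 0], [0, 0, 0], [0, 0, 0], [0, 0, 0], [0, 0, 0], [0, 0, 0], [0, 0, 0], [0, 0, 0]], jaw=[1, 1, 1, 1, 1, 1, 1, 1, 1, 1, 1, 1, 0.2, 0.2, 0.2, 0.2, 0.2, 0.2, 0.2], newtons=15)

```text
time_s: 25.6
tool_pos: [0.5998, 0.3496, 0.3917]
tool_rot: [180.0, 0.0, -173.5]
force: [-0.1, -0.2, 0.1]
grip_width: 0.0393
grasp_force: 0.0
```

```bash
python3 - <<'E'
from h import *
st()
E
```

```text
t 25.6 grasp pt [0.5998 0.3497 0.2282] rot [ 180.      0.   -173.51] F [-0.1 -0.2  0.1] w 0.0393 gf 0.0 q7 66.0
```

send_rows(xyz=[[0, 0, 0], [0, 0, 0], [0, 0, 0], [0.005, 0, 0], [0.0108, 0, -0.0005], [0.0108, 0, -0.0001], [0.0108, 0, 0.0003], [0.0107, 0, 0.001], [0.0107, 0, 0.0015], [0.0106, 0, 0.0021], [0.0104, 0, 0.0028], [0.0102, 0, 0.0034], [0.01, 0, 0.004], [0.0098, 0, 0.0046], [0.0094, 0, 0.0052], [0.0091, 0, 0.0057]], rotation=[[0, 0, 0], [0, 0, 0], [0, 0, 0], [0, 0, 0], [0, 0, 0], [0, 0, 0], [0, 0, 0], [0, 0, 0], [0, 0, 0], [0, 0, 0], [0, 0, 0], [0, 0, 0], [0, 0, 0], [0, 0, 0], [0, 0, 0], [0, 0, 0]], jaw=[0.2, 0.2, 0.2, 0.2, 0.2, 0.2, 0.2, 0.2, 0.2, 0.2, 0.2, 0.2, 0.2, 0.2, 0.2, 0.2])

```text
time_s: 27.2
tool_pos: [0.4719, 0.3352, 0.3606]
tool_rot: [180.0, 0.1, -173.5]
force: [3.8, 6.6, -5.3]
grip_width: 0.0256
grasp_force: 15.0
```

```bash
python3 - <<'E'
from h import *
st()
H=np.array([.572,.347]);u=np.array([.9935,.1132])
g=np.array(env.get_obs()['tool_pos']);l=(g[:2]-H)@u;z=g[2]-G-.05
a=np.arctan2(z,-l)-np.arctan2(.004,.18);print('l,z',l,z,'angle',a,'radius',np.hypot(l,z))
A=np.arange(a,-.01,-.06);A=np.append(A,0);P=np.c_[-180*np.cos(A)+4*np.sin(A),180*np.sin(A)+4*np.cos(A)];d=np.diff(P,axis=0);print(np.round(-d,1).tolist(), 'now vs model',P[0])
E
```

```text
t 27.2 grasp pt [0.4721 0.3353 0.1971] rot [ 1.7998e+02  7.0000e-02 -1.7351e+02] F [ 3.8  6.6 -5.3] w 0.0256 gf 15.0 q7 59.0
l,z -0.1008039118424109 0.1471351387198252 angle 0.9479144185008923 radius 0.17835407954076843
[[8.7, 6.4], [8.3, 6.9], [7.9, 7.4], [7.4, 7.8], [7.0, 8.3], [6.5, 8.7], [5.9, 9.0], [5.4, 9.4], [4.8, 9.7], [4.2, 9.9], [3.6, 10.2], [3.0, 10.4], [2.4, 10.5], [1.7, 10.7], [1.1, 10.7], [0.4, 8.6]] now vs model [-101.75928579  148.52961912]
```

send_rows(xyz=[[0.0087, 0.001, 0.0064], [0.0083, 0.001, 0.0069], [0.0079, 0, 0.0074], [0.0074, 0, 0.0078], [0.007, 0, 0.0083], [0.0065, 0, 0.0087], [0.0059, 0, 0.009], [0.0054, 0, 0.0094], [0.0048, 0, 0.0097], [0.0042, 0, 0.0099], [0.0036, 0, 0.0102], [0.003, 0, 0.0104], [0.0024, 0, 0.0105], [0.0009, 0, 0.006], [0.0008, 0, 0.006], [0.0004, 0, 0.006], [0, 0, 0]], rotation=[[0, 0, 0], [0, 0, 0], [0, 0, 0], [0, 0, 0], [0, 0, 0], [0, 0, 0], [0, 0, 0], [0, 0, 0], [0, 0, 0], [0, 0, 0], [0, 0, 0], [0, 0, 0], [0, 0, 0], [0, 0, 0], [0, 0, 0], [0, 0, 0], [0, 0, 0]], jaw=[0.2, 0.2, 0.2, 0.2, 0.2, 0.2, 0.2, 0.2, 0.2, 0.2, 0.2, 0.2, 0.2, 0.2, 0.2, 0.2, 0.2])

```text
time_s: 28.9
tool_pos: [0.3957, 0.327, 0.2284]
tool_rot: [-179.9, -0.0, -173.6]
force: [4.4, -3.7, -2.1]
grip_width: 0.0258
grasp_force: 15.0
```

```bash
python3 - <<'E'
from h import *
st()
E
```

```text
t 28.9 grasp pt [0.3957 0.3267 0.0649] rot [-1.7987e+02 -1.0000e-02 -1.7357e+02] F [ 4.4 -3.7 -2.1] w 0.0258 gf 15.0 q7 55.0
```

send_rows(xyz=[[0, -0.0005, 0.004], [0, 0, 0.003], [0, 0, 0.002], [0, 0, 0.002], [0, 0, 0.001], [0, 0, 0.001], [0, 0, 0.001], [0, 0, 0]], rotation=[[0, 0, 0], [0, 0, 0], [0, 0, 0], [0, 0, 0], [0, 0, 0], [0, 0, 0], [0, 0, 0], [0, 0, 0]], jaw=[0.2, 0.2, 0.2, 0.2, 0.2, 0.2, 0.2, 0.2])

```text
time_s: 29.7
tool_pos: [0.3963, 0.327, 0.2175]
tool_rot: [-179.9, 0.0, -173.6]
force: [-0.4, -8.0, 17.7]
grip_width: 0.0258
grasp_force: 15.0
```

```bash
python3 - <<'E'
from h import *
st()
E
```

```text
t 29.7 grasp pt [0.3964 0.3268 0.054 ] rot [-1.7992e+02  4.0000e-02 -1.7357e+02] F [-0.4 -8.  17.7] w 0.0258 gf 15.0 q7 55.0
```

Foot bears on the red cover (17.7 N reaction, knob at 54 mm). I'll release and retreat.

send_rows(xyz=[[0, 0, -0.001], [0, 0, 0], [0, 0, 0], [0, 0, 0], [0, 0, -0.015], [0, 0, -0.025], [0, 0, -0.03], [0, 0, -0.03], [0, 0, -0.03], [-0.006, -0.015, 0], [-0.0125, -0.032, 0], [-0.0125, -0.032, 0], [-0.0125, -0.032, 0], [-0.0125, -0.032, 0], [-0.0125, -0.032, 0], [-0.0125, -0.032, 0], [-0.0125, -0.032, 0], [0, 0, 0]], rotation=[[0, 0, 0], [0, 0, 0], [0, 0, 0], [0, 0, 0], [0, 0, 0], [0, 0, 0], [0, 0, 0], [0, 0, 0], [0, 0, 0], [0, 0, 0], [0, 0, 0], [0, 0, 0], [0, 0, 0], [0, 0, 0], [0, 0, 0], [0, 0, 0], [0, 0, 0], [0, 0, 0]], jaw=[0.4, 0.8, 1, 1, 1, 1, 1, 1, 1, 1, 1, 1, 1, 1, 1, 1, 1, 1])

```text
time_s: 31.5
tool_pos: [0.5169, 0.096, 0.3459]
tool_rot: [-179.9, 0.0, -174.0]
force: [-0.4, -0.1, -0.3]
grip_width: 0.0874
grasp_force: 0.0
```

```bash
python3 - <<'E'
from h import *
st();t=cam('top');s=cam('side');
for n in ('green','blue','grey'): book(n,t)
togo(.569,-.056,.14,191)
cv2.imwrite('pics/c7.png',np.hstack([cv2.resize(t['image'][130:280,160:380],None,fx=2,fy=2),cv2.resize(s['image'][130:280,205:295],None,fx=2,fy=2)]))
E
```

```text
t 31.5 grasp pt [0.517  0.0957 0.1824] rot [-1.7987e+02  3.0000e-02 -1.7395e+02] F [-0.4 -0.1 -0.3] w 0.0874 gf 0.0 q7 84.0
green xy 0.569 -0.0555 LxW 85 48 yaw 11.5
blue xy 0.6868 0.0566 LxW 89 48 yaw 0.7
grey xy 0.6832 -0.0565 LxW 91 54 yaw 10.7
shift [-0.0228 -0.1641  0.0421] rotvec [ 0.0006 -0.001  -0.0803]
```

View pics/c7.png

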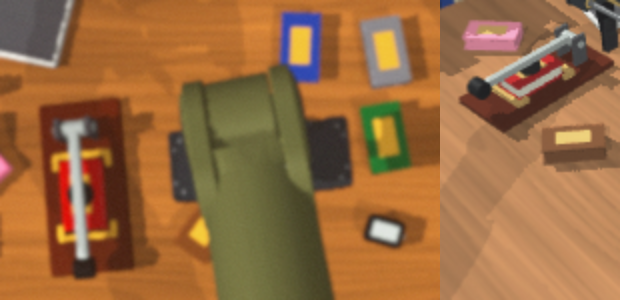

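Press is done: red is under the lever foot (crop (80,190)) and the knob is down at (83,268). Next is green.

send_rows(xyz=[[0, 0, 0], [-0.002, -0.012, 0], [-0.0035, -0.025, 0.004], [-0.0035, -0.025, 0.004], [-0.0035, -0.025, 0.004], [-0.0035, -0.025, 0.004], [-0.0035, -0.025, 0.004], [-0.0035, -0.025, 0.004], [0, 0, 0], [0, 0, 0]], rotation=[[0, 0, -0.08], [0, 0, 0], [0, 0, 0], [0, 0, 0], [0, 0, 0], [0, 0, 0], [0, 0, 0], [0, 0, 0], [0, 0, 0], [0, 0, 0]], jaw=[1, 1, 1, 1, 1, 1, 1, 1, 1, 1])

```text
time_s: 32.6
tool_pos: [0.569, -0.0534, 0.3217]
tool_rot: [180.0, -0.0, -169.0]
force: [0.3, 1.2, 0.1]
grip_width: 0.0866
grasp_force: 0.0
```

```bash
cat >> h.py <<'E'
def rows_(n,w,z=.024,step=12,lo=(0,0,0),full=None):
    m=hsvmask(w['image'],*COL[n]); m[:, :230]=0; m[:,410:]=0; m[245:]=0
    for v in range(100,245,step):
        x=np.where(m[v])[0]
        if len(x)>5: g=onplane(w,[(x.min(),v),(x.max(),v)],z);print(v,x.min(),x.max(),g.mean(0)[:2].round(4),np.linalg.norm(g[0]-g[1]).round(4))
E
python3 - <<'E'
from h import *
st();w=cam('wrist');b=book('green',w);rows_('green',w)
if b: togo(b[0],b[1],.022,180+b[2])
E
```

```text
t 32.6 grasp pt [ 0.5688 -0.0534  0.1582] rot [ 1.7996e+02 -4.0000e-02 -1.6901e+02] F [0.3 1.2 0.1] w 0.0866 gf 0.0 q7 108.0
green xy 0.5696 -0.058 LxW 91 52 yaw 11.0
160 286 340 [ 0.5323 -0.0651] 0.0504
172 286 340 [ 0.5434 -0.063 ] 0.0509
184 287 340 [ 0.5546 -0.0604] 0.0505
196 287 340 [ 0.5662 -0.0582] 0.051
208 287 339 [ 0.5781 -0.0565] 0.0506
220 288 339 [ 0.5901 -0.0537] 0.0502
232 288 339 [ 0.6025 -0.0514] 0.0508
shift [ 0.0004 -0.0055  0.1364] rotvec [ 0.001  -0.0003  0.0012]
```

send_rows(xyz=[[0, -0.0045, 0.015], [0, 0, 0.025], [0, 0, 0.025], [0, 0, 0.025], [0, 0, 0.021], [0, 0, 0.015], [0, 0, 0.009], [0, 0, 0], [0, 0, 0], [0, 0, 0], [0, 0, 0], [0, 0, 0], [0, 0, 0], [0, 0, 0]], rotation=[[0, 0, 0], [0, 0, 0], [0, 0, 0], [0, 0, 0], [0, 0, 0], [0, 0, 0], [0, 0, 0], [0, 0, 0], [0, 0, 0], [0, 0, 0], [0, 0, 0], [0, 0, 0], [0, 0, 0], [0, 0, 0]], jaw=[1, 1, 1, 1, 1, 1, 1, 1, 0.4, 0.4, 0.4, 0.4, 0.4, 0.4], newtons=35)

```text
time_s: 34.05
tool_pos: [0.57, -0.058, 0.1874]
tool_rot: [180.0, 0.0, -168.9]
force: [-0.2, 0.5, 1.1]
grip_width: 0.0521
grasp_force: 35.0
```

```bash
python3 - <<'E'
from h import *
st();togo(.489,-.404,.15,172)
E
```

```text
t 34.0 grasp pt [ 0.5701 -0.0579  0.0239] rot [ 1.8000e+02  3.0000e-02 -1.6892e+02] F [-0.2  0.5  1.1] w 0.0521 gf 35.0 q7 113.0
shift [ 0.0321 -0.3539 -0.1261] rotvec [1.00e-04 5.00e-04 3.33e-01]
```

send_rows(xyz=[[0, 0, -0.01], [0, 0, -0.02], [0, 0, -0.025], [0, 0, -0.025], [0, 0, -0.025], [0, 0, -0.021], [0.001, -0.012, 0], [0.0028, -0.0308, 0], [0.0028, -0.0308, 0], [0.0028, -0.0308, 0], [0.0028, -0.0308, 0], [0.0028, -0.0308, 0], [0.0028, -0.0308, 0], [0.0028, -0.0308, 0], [0.0028, -0.0308, 0], [0.0028, -0.0308, 0], [0.0028, -0.0308, 0], [0.0028, -0.0308, 0], [0, 0, 0], [0, 0, 0]], rotation=[[0, 0, 0], [0, 0, 0], [0, 0, 0.0833], [0, 0, 0.0833], [0, 0, 0.0833], [0, 0, 0.0833], [0, 0, 0], [0, 0, 0], [0, 0, 0], [0, 0, 0], [0, 0, 0], [0, 0, 0], [0, 0, 0], [0, 0, 0], [0, 0, 0], [0, 0, 0], [0, 0, 0], [0, 0, 0], [0, 0, 0], [0, 0, 0]], jaw=[0.4, 0.4, 0.4, 0.4, 0.4, 0.4, 0.4, 0.4, 0.4, 0.4, 0.4, 0.4, 0.4, 0.4, 0.4, 0.4, 0.4, 0.4, 0.4, 0.4])

```text
time_s: 36.05
tool_pos: [0.488, -0.402, 0.3119]
tool_rot: [180.0, -0.1, 171.9]
force: [0.2, 1.0, -0.8]
grip_width: 0.0525
grasp_force: 35.0
```

```bash
python3 - <<'E'
from h import *
st();togo(.489,-.404,.033,172)
t=cam('top');[book(n,t) for n in('blue','grey')]
E
```

```text
t 36.0 grasp pt [ 0.4877 -0.4019  0.1484] rot [ 1.7997e+02 -1.1000e-01  1.7189e+02] F [ 0.2  1.  -0.8] w 0.0525 gf 35.0 q7 130.0
shift [-0.0012 -0.0018  0.1154] rotvec [ 0.0005 -0.002  -0.0019]
blue xy 0.6868 0.0566 LxW 89 48 yaw 0.7
grey xy 0.6834 -0.0564 LxW 91 54 yaw 10.7
```

send_rows(xyz=[[-0.001, -0.0015, 0.01], [0, 0, 0.02], [0, 0, 0.02], [0, 0, 0.02], [0, 0, 0.018], [0, 0, 0.012], [0, 0, 0.008], [0, 0, 0.005], [0, 0, 0.0025], [0, 0, 0], [0, 0, 0]], rotation=[[0, 0, 0], [0, 0, 0], [0, 0, 0], [0, 0, 0], [0, 0, 0], [0, 0, 0], [0, 0, 0], [0, 0, 0], [0, 0, 0], [0, 0, 0], [0, 0, 0]], jaw=[0.4, 0.4, 0.4, 0.4, 0.4, 0.4, 0.4, 0.4, 0.4, 0.4, 0.4])

```text
time_s: 37.2
tool_pos: [0.4905, -0.4028, 0.1982]
tool_rot: [-180.0, 0.1, 172.0]
force: [-0.5, -0.7, -0.6]
grip_width: 0.0516
grasp_force: 35.0
```

send_rows(xyz=[[0, 0, 0], [0, 0, 0], [0, 0, 0], [0, 0, -0.01], [0, 0, -0.02], [0, 0, -0.03], [0, 0, -0.03], [0, 0, -0.03], [0, 0, 0], [0, 0, 0]], rotation=[[0, 0, 0], [0, 0, 0], [0, 0, 0], [0, 0, 0], [0, 0, 0], [0, 0, 0], [0, 0, 0], [0, 0, 0], [0, 0, 0], [0, 0, 0]], jaw=[0.7, 0.85, 0.85, 0.85, 0.85, 0.85, 0.85, 0.85, 0.85, 0.85])

```text
time_s: 38.2
tool_pos: [0.4904, -0.4027, 0.3189]
tool_rot: [-180.0, 0.1, 172.0]
force: [-0.1, 0.3, -0.6]
grip_width: 0.074
grasp_force: 0.0
```

```bash
python3 - <<'E'
from h import *
st();t=cam('top');[book(n,t) for n in('blue','grey')]
b=book('grey',t); togo(b[0],b[1],.14,180+b[2])
w=cam('wrist');cv2.imwrite('pics/w8.png',w['image'])
E
```

```text
t 38.2 grasp pt [ 0.4907 -0.4029  0.1554] rot [-1.7997e+02  1.3000e-01  1.7198e+02] F [-0.1  0.3 -0.6] w 0.074 gf 0.0 q7 130.0
blue xy 0.688 0.0571 LxW 89 49 yaw -1.9
grey xy 0.6834 -0.0564 LxW 91 54 yaw 10.7
grey xy 0.6834 -0.0564 LxW 91 54 yaw 10.7
shift [-0.2542  0.304   0.014 ] rotvec [ 5.000e-04  1.000e-04 -3.266e-01]
```

View pics/w8.png

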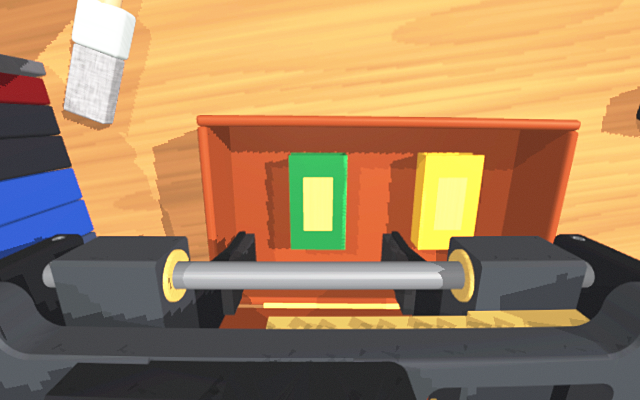

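Both books lie flat in the box (green (318,200), ochre (449,200)). Going to grey by way of the front, clear of the lid.

send_rows(xyz=[[0.001, 0.013, 0], [0.0033, 0.0305, 0], [0.0033, 0.0305, 0], [0.0033, 0.0305, 0], [0.0033, 0.0305, 0], [0.0033, 0.0305, 0], [0.0033, 0.0305, 0], [0.0033, 0.0305, 0], [0.0033, 0.0305, 0], [0.0033, 0.0305, 0], [0.0033, 0.0305, 0], [0, 0, 0], [0, 0, 0], [0, 0, 0], [0, 0, 0], [0, 0, 0]], rotation=[[0, 0, 0], [0, 0, 0], [0, 0, 0], [0, 0, 0], [0, 0, 0], [0, 0, 0], [0, 0, 0], [0, 0, 0], [0, 0, 0], [0, 0, 0], [0, 0, 0], [0, 0, -0.0817], [0, 0, -0.0817], [0, 0, -0.0817], [0, 0, -0.0817], [0, 0, 0]], jaw=[1, 1, 1, 1, 1, 1, 1, 1, 1, 1, 1, 1, 1, 1, 1, 1])

```text
time_s: 39.9
tool_pos: [0.5004, -0.0819, 0.3166]
tool_rot: [180.0, -0.1, -169.2]
force: [-0.2, 0.9, 0.4]
grip_width: 0.087
grasp_force: 0.0
```

send_rows(xyz=[[-0.013, -0.001, 0], [-0.028, -0.0015, 0], [-0.028, -0.0015, 0], [-0.028, -0.0015, 0], [-0.028, -0.0015, 0], [-0.028, -0.0015, 0], [-0.028, -0.0015, 0], [0, 0, 0], [0, 0, 0]], rotation=[[0, 0, 0], [0, 0, 0], [0, 0, 0], [0, 0, 0], [0, 0, 0], [0, 0, 0], [0, 0, 0], [0, 0, 0], [0, 0, 0]], jaw=[1, 1, 1, 1, 1, 1, 1, 1, 1])

```text
time_s: 40.8
tool_pos: [0.6811, -0.0585, 0.3162]
tool_rot: [-180.0, -0.1, -169.3]
force: [0.5, -0.7, -0.5]
grip_width: 0.0869
grasp_force: 0.0
```

```bash
python3 - <<'E'
from h import *
st();w=cam('wrist');b=book('grey',w);rows_('grey',w)
togo(.6834,-.0564,.022,190.7)
if b: togo(b[0],b[1],.022,180+b[2])
t=cam('top');book('blue',t)
E
```

```text
t 40.8 grasp pt [ 0.6808 -0.0586  0.1527] rot [-1.7999e+02 -1.1000e-01 -1.6930e+02] F [ 0.5 -0.7 -0.5] w 0.0869 gf 0.0 q7 112.0
shift [-0.0033  0.002   0.1312] rotvec [-0.0001 -0.0017 -0.0006]
blue xy 0.6881 0.0565 LxW 87 48 yaw 0.9
```

send_rows(xyz=[[-0.003, 0.001, 0.015], [0, 0, 0.025], [0, 0, 0.025], [0, 0, 0.025], [0, 0, 0.02], [0, 0, 0.013], [0, 0, 0.0065], [0, 0, 0], [0, 0, 0], [0, 0, 0], [0, 0, 0], [0, 0, 0], [0, 0, 0], [0, 0, 0]], rotation=[[0, 0, 0], [0, 0, 0], [0, 0, 0], [0, 0, 0], [0, 0, 0], [0, 0, 0], [0, 0, 0], [0, 0, 0], [0, 0, 0], [0, 0, 0], [0, 0, 0], [0, 0, 0], [0, 0, 0], [0, 0, 0]], jaw=[1, 1, 1, 1, 1, 1, 1, 1, 0.4, 0.4, 0.4, 0.4, 0.4, 0.4], newtons=35)

```text
time_s: 42.3
tool_pos: [0.6835, -0.0576, 0.1884]
tool_rot: [-180.0, 0.0, -169.3]
force: [-0.1, -0.6, 1.0]
grip_width: 0.0516
grasp_force: 35.0
```

```bash
python3 - <<'E'
from h import *
st();togo(.51,-.06,.17,190.7)
E
```

```text
t 42.3 grasp pt [ 0.6836 -0.0576  0.0249] rot [-1.8000e+02  2.0000e-02 -1.6929e+02] F [-0.1 -0.6  1. ] w 0.0516 gf 35.0 q7 114.0
shift [ 0.171   0.0298 -0.1451] rotvec [-0.      0.0004  0.0002]
```

send_rows(xyz=[[0, 0, -0.01], [0, 0, -0.025], [0, 0, -0.03], [0, 0, -0.03], [0, 0, -0.03], [0.005, 0.001, -0.015], [0.0237, 0.0041, 0], [0.0237, 0.0041, 0], [0.0237, 0.0041, 0], [0.0237, 0.0041, 0], [0.0237, 0.0041, 0], [0.0237, 0.0041, 0], [0.0237, 0.0041, 0], [0, 0, 0], [0, 0, 0], [0, 0, 0], [0, 0, 0], [0, 0, 0]], rotation=[[0, 0, 0], [0, 0, 0], [0, 0, 0], [0, 0, 0], [0, 0, 0], [0, 0, 0], [0, 0, 0], [0, 0, 0], [0, 0, 0], [0, 0, 0], [0, 0, 0], [0, 0, 0], [0, 0, 0], [0, 0, 0.0817], [0, 0, 0.0817], [0, 0, 0.0817], [0, 0, 0.0817], [0, 0, 0]], jaw=[0.4, 0.4, 0.4, 0.4, 0.4, 0.4, 0.4, 0.4, 0.4, 0.4, 0.4, 0.4, 0.4, 0.4, 0.4, 0.4, 0.4, 0.4])

```text
time_s: 44.1
tool_pos: [0.5093, -0.0601, 0.3277]
tool_rot: [180.0, -0.1, 172.0]
force: [0.2, 0.3, -1.4]
grip_width: 0.0519
grasp_force: 35.0
```

send_rows(xyz=[[-0.002, -0.012, 0], [-0.0036, -0.026, 0], [-0.0036, -0.026, 0], [-0.0036, -0.026, 0], [-0.0036, -0.026, 0], [-0.0036, -0.026, 0], [-0.0036, -0.026, 0], [-0.0036, -0.026, 0], [-0.0036, -0.026, 0], [0, 0, 0], [0, 0, 0]], rotation=[[0, 0, 0], [0, 0, 0], [0, 0, 0], [0, 0, 0], [0, 0, 0], [0, 0, 0], [0, 0, 0], [0, 0, 0], [0, 0, 0], [0, 0, 0], [0, 0, 0]], jaw=[0.4, 0.4, 0.4, 0.4, 0.4, 0.4, 0.4, 0.4, 0.4, 0.4, 0.4])

```text
time_s: 45.2
tool_pos: [0.5091, -0.2834, 0.3278]
tool_rot: [-180.0, -0.0, 171.9]
force: [0.4, 1.3, -1.9]
grip_width: 0.0518
grasp_force: 35.0
```

```bash
python3 - <<'E'
from h import *
st();togo(.5075,-.2818,.059,172)
t=cam('top');book('blue',t)
E
```

```text
t 45.2 grasp pt [ 0.509  -0.2834  0.1643] rot [-1.7999e+02 -4.0000e-02  1.7191e+02] F [ 0.4  1.3 -1.9] w 0.0518 gf 35.0 q7 116.0
shift [0.0018 0.0014 0.1053] rotvec [-0.0001 -0.0008 -0.0015]
blue xy 0.6881 0.0565 LxW 87 48 yaw 0.9
```

send_rows(xyz=[[0.0015, 0.0015, 0.01], [0, 0, 0.02], [0, 0, 0.02], [0, 0, 0.02], [0, 0, 0.015], [0, 0, 0.01], [0, 0, 0.006], [0, 0, 0.003], [0, 0, 0.002], [0, 0, 0], [0, 0, 0]], rotation=[[0, 0, 0], [0, 0, 0], [0, 0, 0], [0, 0, 0], [0, 0, 0], [0, 0, 0], [0, 0, 0], [0, 0, 0], [0, 0, 0], [0, 0, 0], [0, 0, 0]], jaw=[0.4, 0.4, 0.4, 0.4, 0.4, 0.4, 0.4, 0.4, 0.4, 0.4, 0.4])

```text
time_s: 46.35
tool_pos: [0.5088, -0.2808, 0.2226]
tool_rot: [-180.0, 0.1, 172.0]
force: [0.8, 0.1, -1.6]
grip_width: 0.0518
grasp_force: 35.0
```

send_rows(xyz=[[0, 0, 0.001], [0, 0, 0], [0, 0, 0], [0, 0, 0], [0, 0, -0.01], [0, 0, -0.02], [0, 0, -0.03], [0, 0, -0.03], [0, 0, -0.02], [0, 0, 0], [0, 0, 0]], rotation=[[0, 0, 0], [0, 0, 0], [0, 0, 0], [0, 0, 0], [0, 0, 0], [0, 0, 0], [0, 0, 0], [0, 0, 0], [0, 0, 0], [0, 0, 0], [0, 0, 0]], jaw=[0.4, 0.6, 0.85, 0.85, 0.85, 0.85, 0.85, 0.85, 0.85, 0.85, 0.85])

```text
time_s: 47.45
tool_pos: [0.5085, -0.2806, 0.3315]
tool_rot: [180.0, 0.1, 172.0]
force: [-0.3, 0.7, 0.8]
grip_width: 0.0742
grasp_force: 0.0
```

```bash
python3 - <<'E'
from h import *
st();t=cam('top');b=book('blue',t);togo(.51,.05,.17,172)
w=cam('wrist');cv2.imwrite('pics/w9.png',w['image'][80:330])
E
```

```text
t 47.5 grasp pt [ 0.5087 -0.2806  0.168 ] rot [1.7999e+02 6.0000e-02 1.7199e+02] F [-0.3  0.7  0.8] w 0.0742 gf 0.0 q7 116.0
blue xy 0.688 0.0571 LxW 88 49 yaw -1.7
shift [ 0.0443  0.3274 -0.003 ] rotvec [ 0.0005 -0.0007 -0.0002]
```

View pics/w9.png

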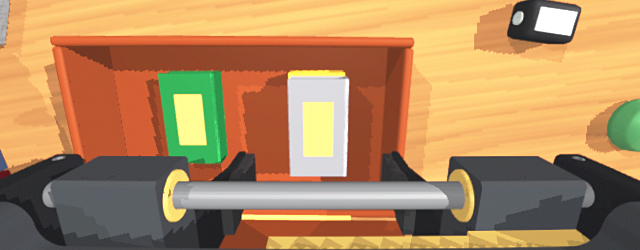

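Grey sits squarely on ochre (crop (318,125)). Next is blue, by the same route.

send_rows(xyz=[[0.002, 0.014, 0], [0.0039, 0.0288, 0], [0.0039, 0.0288, 0], [0.0039, 0.0288, 0], [0.0039, 0.0288, 0], [0.0039, 0.0288, 0], [0.0039, 0.0288, 0], [0.0039, 0.0288, 0], [0.0039, 0.0288, 0], [0.0039, 0.0288, 0], [0.0039, 0.0288, 0], [0.0039, 0.0288, 0], [0, 0, 0], [0, 0, 0], [0, 0, 0]], rotation=[[0, 0, 0], [0, 0, 0], [0, 0, 0], [0, 0, 0], [0, 0, 0], [0, 0, 0], [0, 0, 0], [0, 0, 0], [0, 0, 0], [0, 0, 0], [0, 0, 0], [0, 0, 0], [0, 0, -0.07], [0, 0, -0.07], [0, 0, 0]], jaw=[1, 1, 1, 1, 1, 1, 1, 1, 1, 1, 1, 1, 1, 1, 1])

```text
time_s: 49.05
tool_pos: [0.5097, 0.0535, 0.3297]
tool_rot: [-180.0, -0.1, -180.0]
force: [-0.8, -0.5, 0.5]
grip_width: 0.0871
grasp_force: 0.0
```

send_rows(xyz=[[-0.013, 0, 0], [-0.0275, 0, 0], [-0.0275, 0, 0], [-0.0275, 0, 0], [-0.0275, 0, 0], [-0.0275, 0, 0], [-0.0275, 0, 0], [0, 0, 0], [0, 0, 0]], rotation=[[0, 0, 0], [0, 0, 0], [0, 0, 0], [0, 0, 0], [0, 0, 0], [0, 0, 0], [0, 0, 0], [0, 0, 0], [0, 0, 0]], jaw=[1, 1, 1, 1, 1, 1, 1, 1, 1])

```text
time_s: 49.95
tool_pos: [0.6887, 0.0528, 0.3297]
tool_rot: [-179.9, -0.1, 179.9]
force: [-0.2, 0.4, 0.4]
grip_width: 0.0872
grasp_force: 0.0
```

```bash
python3 - <<'E'
from h import *
st();w=cam('wrist');b=book('blue',w);rows_('blue',w)
if b: togo(b[0],b[1],.022,180+b[2])
else: togo(.688,.057,.022,180)
E
```

```text
t 50.0 grasp pt [0.6884 0.0527 0.1662] rot [-1.7994e+02 -1.0000e-01  1.7992e+02] F [-0.2  0.4  0.4] w 0.0872 gf 0.0 q7 91.0
blue xy 0.6896 0.0568 LxW 92 51 yaw -1.2
160 297 349 [0.6512 0.0572] 0.0499
172 297 349 [0.6628 0.0572] 0.0504
184 297 348 [0.6746 0.0567] 0.05
196 297 348 [0.6867 0.0567] 0.0505
208 297 347 [0.6991 0.0563] 0.05
220 297 347 [0.7118 0.0563] 0.0506
232 297 346 [0.7247 0.0558] 0.0502
shift [-0.0014  0.0039  0.1446] rotvec [-0.0006 -0.0015  0.0199]
```

send_rows(xyz=[[-0.001, 0.004, 0.015], [0, 0, 0.025], [0, 0, 0.025], [0, 0, 0.025], [0, 0, 0.025], [0, 0, 0.015], [0, 0, 0.009], [0, 0, 0.0045], [0, 0, 0], [0, 0, 0], [0, 0, 0], [0, 0, 0], [0, 0, 0], [0, 0, 0], [0, 0, 0]], rotation=[[0, 0, 0.02], [0, 0, 0], [0, 0, 0], [0, 0, 0], [0, 0, 0], [0, 0, 0], [0, 0, 0], [0, 0, 0], [0, 0, 0], [0, 0, 0], [0, 0, 0], [0, 0, 0], [0, 0, 0], [0, 0, 0], [0, 0, 0]], jaw=[1, 1, 1, 1, 1, 1, 1, 1, 1, 0.4, 0.4, 0.4, 0.4, 0.4, 0.4], newtons=35)

```text
time_s: 51.5
tool_pos: [0.6893, 0.0572, 0.1877]
tool_rot: [180.0, 0.0, 178.9]
force: [0.4, -0.4, 0.7]
grip_width: 0.0518
grasp_force: 35.0
```

```bash
python3 - <<'E'
from h import *
st();togo(.50,.057,.165)
togo(.49,-.4025,.165,172)
E
```

```text
t 51.5 grasp pt [0.6893 0.0572 0.0242] rot [1.8000e+02 1.0000e-02 1.7886e+02] F [ 0.4 -0.4  0.7] w 0.0518 gf 35.0 q7 92.0
shift [ 0.1892 -0.004  -0.1408] rotvec [0.     0.0003 0.    ]
shift [ 0.1333 -0.483  -0.1408] rotvec [0.     0.0003 0.1197]
```

send_rows(xyz=[[0, 0, -0.01], [0, 0, -0.025], [0, 0, -0.03], [0, 0, -0.03], [0, 0, -0.03], [0.007, 0, -0.015], [0.026, -0.0005, 0], [0.026, -0.0005, 0], [0.026, -0.0005, 0], [0.026, -0.0005, 0], [0.026, -0.0005, 0], [0.026, -0.0005, 0], [0.026, -0.0005, 0], [0, 0, 0], [0, 0, 0], [0, 0, 0]], rotation=[[0, 0, 0], [0, 0, 0], [0, 0, 0], [0, 0, 0], [0, 0, 0], [0, 0, 0], [0, 0, 0], [0, 0, 0], [0, 0, 0], [0, 0, 0], [0, 0, 0], [0, 0, 0], [0, 0, 0], [0, 0, 0.06], [0, 0, 0.06], [0, 0, 0]], jaw=[0.4, 0.4, 0.4, 0.4, 0.4, 0.4, 0.4, 0.4, 0.4, 0.4, 0.4, 0.4, 0.4, 0.4, 0.4, 0.4])

```text
time_s: 53.1
tool_pos: [0.4993, 0.0575, 0.3273]
tool_rot: [180.0, -0.0, 172.0]
force: [0.7, -0.2, -1.0]
grip_width: 0.0514
grasp_force: 35.0
```

send_rows(xyz=[[-0.0016, -0.014, 0], [-0.0033, -0.0278, 0], [-0.0033, -0.0278, 0], [-0.0033, -0.0278, 0], [-0.0033, -0.0278, 0], [-0.0033, -0.0278, 0], [-0.0033, -0.0278, 0], [-0.0033, -0.0278, 0], [-0.0033, -0.0278, 0], [-0.0033, -0.0278, 0], [-0.0033, -0.0278, 0], [-0.0033, -0.0278, 0], [-0.0033, -0.0278, 0], [-0.0033, -0.0278, 0], [-0.0033, -0.0278, 0], [-0.0033, -0.0278, 0], [-0.0033, -0.0278, 0], [0, 0, 0], [0, 0, 0]], rotation=[[0, 0, 0], [0, 0, 0], [0, 0, 0], [0, 0, 0], [0, 0, 0], [0, 0, 0], [0, 0, 0], [0, 0, 0], [0, 0, 0], [0, 0, 0], [0, 0, 0], [0, 0, 0], [0, 0, 0], [0, 0, 0], [0, 0, 0], [0, 0, 0], [0, 0, 0], [0, 0, 0], [0, 0, 0]], jaw=[0.4, 0.4, 0.4, 0.4, 0.4, 0.4, 0.4, 0.4, 0.4, 0.4, 0.4, 0.4, 0.4, 0.4, 0.4, 0.4, 0.4, 0.4, 0.4])

```text
time_s: 55.0
tool_pos: [0.4888, -0.4056, 0.3271]
tool_rot: [-180.0, -0.1, 171.9]
force: [0.4, 0.2, -1.3]
grip_width: 0.0515
grasp_force: 35.0
```

```bash
python3 - <<'E'
from h import *
st();togo(.49,-.4027,.0575,172)
E
```

```text
t 55.0 grasp pt [ 0.4886 -0.4056  0.1636] rot [-1.8000e+02 -9.0000e-02  1.7188e+02] F [ 0.4  0.2 -1.3] w 0.0515 gf 35.0 q7 131.0
shift [-0.0008  0.003   0.1061] rotvec [-0.0001 -0.0015 -0.002 ]
```

send_rows(xyz=[[-0.001, 0.003, 0.01], [0, 0, 0.02], [0, 0, 0.02], [0, 0, 0.02], [0, 0, 0.015], [0, 0, 0.01], [0, 0, 0.006], [0, 0, 0.003], [0, 0, 0.002], [0, 0, 0], [0, 0, 0]], rotation=[[0, 0, 0], [0, 0, 0], [0, 0, 0], [0, 0, 0], [0, 0, 0], [0, 0, 0], [0, 0, 0], [0, 0, 0], [0, 0, 0], [0, 0, 0], [0, 0, 0]], jaw=[0.4, 0.4, 0.4, 0.4, 0.4, 0.4, 0.4, 0.4, 0.4, 0.4, 0.4])

```text
time_s: 56.1
tool_pos: [0.4916, -0.4018, 0.2221]
tool_rot: [-180.0, 0.1, 172.0]
force: [0.4, 0.4, -1.1]
grip_width: 0.052
grasp_force: 35.0
```

send_rows(xyz=[[0, 0, 0.001], [0, 0, 0], [0, 0, 0], [0, 0, 0], [0, 0, -0.01], [0, 0, -0.02], [0, 0, -0.03], [0, 0, -0.03], [0, 0, -0.03], [0, 0, -0.03], [0, 0, -0.03], [0.015, 0.01, -0.03], [0.03, 0.02, -0.025], [0, 0, 0], [0, 0, 0]], rotation=[[0, 0, 0], [0, 0, 0], [0, 0, 0], [0, 0, 0], [0, 0, 0], [0, 0, 0], [0, 0, 0], [0, 0, 0], [0, 0, 0], [0, 0, 0], [0, 0, 0], [0, 0, 0], [0, 0, 0], [0, 0, 0], [0, 0, 0]], jaw=[0.4, 0.6, 0.85, 0.85, 0.85, 0.85, 0.85, 0.85, 0.85, 0.85, 0.85, 0.85, 0.85, 0.85, 0.85])

```text
time_s: 57.6
tool_pos: [0.4507, -0.3656, 0.4571]
tool_rot: [180.0, 0.2, 172.0]
force: [0.3, 0.1, 0.2]
grip_width: 0.0741
grasp_force: 0.0
```

```bash
python3 - <<'E'
from h import *
np.set_printoptions(precision=4,suppress=True)
st();w=cam('wrist','w10.png');t=cam('top');s=cam('side')
def blob(c,b):
    x0,x1,y0,y1=b;m=hsvmask(c['image'],(18,110,100),(34,255,255));k=np.zeros_like(m);k[y0:y1,x0:x1]=m[y0:y1,x0:x1];M=cv2.moments(k);print('area',M['m00']/255);return M['m10']/max(M['m00'],1),M['m01']/max(M['m00'],1)
print(tri(t,[blob(t,(490,510,175,192))],s,[blob(s,(470,490,205,226))]))
cv2.imwrite('pics/c10.png',np.hstack([cv2.resize(w['image'],(400,250)),cv2.resize(s['image'][150:400,330:570],(240,250))]))
E
```

```text
t 57.6 grasp pt [ 0.4513 -0.3657  0.2936] rot [179.98   0.22 172.  ] F [0.3 0.1 0.2] w 0.0741 gf 0.0 q7 125.0
area 122.0
area 0.0
[[ 0.2548 -0.1368  0.7491  0.497 ]]
```

View pics/c10.png

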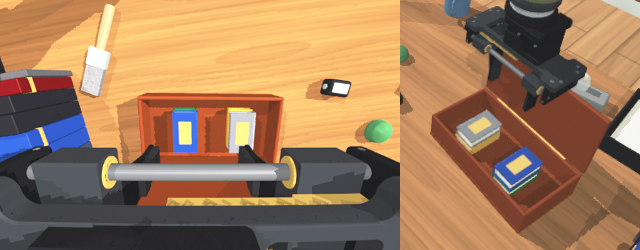

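All four books lie in two stacks in the box. Next I'll hover over the lid tab and measure it with the wrist camera.

send_rows(xyz=[[0, 0, -0.02], [0, 0, -0.03], [-0.01, 0.002, -0.006], [-0.025, 0.0046, 0], [-0.025, 0.0046, 0], [-0.025, 0.0046, 0], [-0.025, 0.0046, 0], [-0.024, 0.0046, 0], [0, 0, 0], [0, 0, 0]], rotation=[[0, 0, 0], [0, 0, 0], [0, 0, 0], [0, 0, 0], [0, 0, 0], [0, 0, 0], [0, 0, 0], [0, 0, 0], [0, 0, 0], [0, 0, 0]], jaw=[1, 1, 1, 1, 1, 1, 1, 1, 1, 1])

```text
time_s: 58.75
tool_pos: [0.5883, -0.3595, 0.5089]
tool_rot: [-180.0, -0.2, 172.0]
force: [-0.9, -0.1, -0.2]
grip_width: 0.0873
grasp_force: 0.0
```

```bash
python3 - <<'E'
from h import *
np.set_printoptions(precision=4,suppress=True)
st();w=cam('wrist')
m=hsvmask(w['image'],(18,110,100),(34,255,255));m[250:]=0
for c in cv2.findContours(m,cv2.RETR_EXTERNAL,cv2.CHAIN_APPROX_NONE)[0]:
    if cv2.contourArea(c)>60:
        x,y,a,b=cv2.boundingRect(c);print((x,y,a,b),onplane(w,[(x+a/2,y+b/2),(x,y+b/2),(x+a,y+b/2),(x+a/2,y),(x+a/2,y+b)],.25)[:,:2].round(4).tolist())
cv2.imwrite('pics/c11.png',w['image'])
E
```

```text
t 58.8 grasp pt [ 0.5877 -0.3594  0.3454] rot [-179.99   -0.23  172.01] F [-0.9 -0.1 -0.2] w 0.0873 gf 0.0 q7 122.0
(168, 232, 58, 13) [[0.5971, -0.467], [0.5937, -0.4922], [0.6006, -0.442], [0.5913, -0.4655], [0.603, -0.4685]]
(540, 224, 74, 11) [[0.6357, -0.1376], [0.6308, -0.1709], [0.6407, -0.1035], [0.6305, -0.138], [0.6409, -0.1371]]
(76, 219, 40, 13) [[0.5734, -0.5519], [0.5709, -0.5697], [0.5758, -0.5342], [0.5677, -0.5499], [0.5791, -0.5539]]
(235, 217, 78, 33) [[0.6018, -0.4], [0.5972, -0.4332], [0.6065, -0.3668], [0.5872, -0.3973], [0.6169, -0.4027]]
(71, 204, 31, 16) [[0.5605, -0.5561], [0.5586, -0.5698], [0.5624, -0.5425], [0.5536, -0.5537], [0.5674, -0.5586]]
(299, 195, 31, 26) [[0.5841, -0.3623], [0.5823, -0.3752], [0.5859, -0.3494], [0.573, -0.3607], [0.5955, -0.3639]]
(452, 175, 188, 65) [[0.6113, -0.1668], [0.5999, -0.2475], [0.6233, -0.0821], [0.5828, -0.1684], [0.6416, -0.1649]]
(245, 167, 143, 5) [[0.5522, -0.3561], [0.5441, -0.4135], [0.5603, -0.2986], [0.5502, -0.3558], [0.5542, -0.3564]]
(523, 166, 117, 17) [[0.5865, -0.138], [0.5797, -0.1879], [0.5935, -0.086
[... 1494 characters left out ...]
144], [0.4639, -0.3161]]
(295, 17, 230, 31) [[0.4618, -0.2742], [0.4504, -0.3574], [0.4723, -0.1891], [0.4515, -0.2735], [0.4722, -0.2749]]
(280, 12, 158, 24) [[0.4512, -0.3106], [0.4432, -0.3673], [0.4587, -0.2534], [0.4434, -0.3097], [0.4591, -0.3115]]
(323, 7, 73, 14) [[0.4447, -0.3095], [0.4411, -0.3356], [0.4482, -0.2834], [0.4402, -0.309], [0.4493, -0.31]]
(38, 3, 14, 27) [[0.411, -0.5383], [0.4101, -0.5437], [0.4119, -0.533], [0.4024, -0.5353], [0.4197, -0.5414]]
(554, 0, 85, 10) [[0.4597, -0.1355], [0.4563, -0.1678], [0.463, -0.1024], [0.4564, -0.1357], [0.4631, -0.1353]]
(172, 0, 157, 25) [[0.4327, -0.3871], [0.4241, -0.4435], [0.4408, -0.3312], [0.4248, -0.3856], [0.4408, -0.3886]]
```

View pics/c11.png

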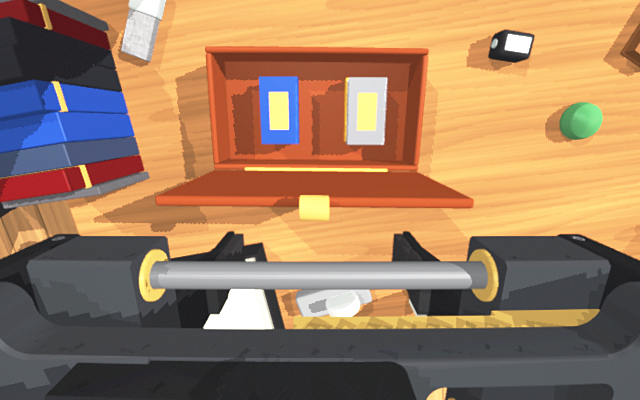

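The tab shows at (314,207), giving (0.584, -0.362) at z 0.25, in line with the triangulation. Rim corners at (206,48) and (428,48) let me re-check the hinge.

```bash
python3 - <<'E'
from h import *
np.set_printoptions(precision=4,suppress=True)
w=cam('wrist')
Q=onplane(w,[(206,49),(428,49),(213,168),(420,168)],.07)[:,:2];print(Q,np.linalg.norm(Q[0]-Q[1]))
t1,th,e=fit2([(-.08,-.145),(-.08,.145)],Q[:2]);print('box from near rim',t1,th,e)
u=np.array([np.cos(np.radians(th)),np.sin(np.radians(th))]);v=np.array([-u[1],u[0]])
tab=np.array([.5845,-.3625]);H=t1+.08*u;print('hinge',H,'tab local rel hinge',(tab-H)@u,(tab-H)@v)
togo(.5845,-.3625,.248,th+180)
a=1.57+ ((tab-H)@u-.005)/.178;print('angle',a)
A=np.append(np.arange(a,0.05,-.06),0);P=np.c_[-178*np.cos(A)+5*np.sin(A),178*np.sin(A)+5*np.cos(A)];d=np.diff(P,axis=0);print(len(d),np.round(-d,1).tolist())
E
```

```text
[[ 0.4031 -0.4808]
 [ 0.4435 -0.1961]
 [ 0.5561 -0.5067]
 [ 0.5975 -0.2155]] 0.28754635672452455
box from near rim [ 0.5025 -0.3497] -8.08329252949586 [0.0012 0.0012]
hinge [ 0.5817 -0.3609] tab local rel hinge 0.0029850483216475425 -0.001144561606361171
shift [ 0.0019 -0.0025  0.0991] rotvec [-0.0002 -0.0017 -0.0003]
angle 1.558680046750829
26 [[10.7, 0.1], [10.7, 0.8], [10.6, 1.4], [10.5, 2.1], [10.3, 2.7], [10.2, 3.3], [9.9, 3.9], [9.7, 4.5], [9.4, 5.1], [9.1, 5.6], [8.7, 6.2], [8.3, 6.7], [7.9, 7.2], [7.5, 7.6], [7.0, 8.1], [6.5, 8.5], [6.0, 8.8], [5.5, 9.2], [4.9, 9.5], [4.3, 9.8], [3.7, 10.0], [3.1, 10.2], [2.5, 10.4], [1.9, 10.5], [1.2, 10.6], [0.6, 10.4]]
```

send_rows(xyz=[[0.002, -0.0025, 0.012], [0, 0, 0.02], [0, 0, 0.02], [0, 0, 0.018], [0, 0, 0.012], [0, 0, 0.008], [0, 0, 0], [0, 0, 0], [0, 0, 0], [0, 0, 0], [0, 0, 0], [0, 0, 0], [0, 0, 0], [0, 0, 0], [0, 0, 0], [0, 0, 0], [0, 0, 0], [0, 0, 0], [0, 0, 0]], rotation=[[0, 0, 0], [0, 0, 0], [0, 0, 0], [0, 0, 0], [0, 0, 0], [0, 0, 0], [0, 0, 0], [0, 0, 0], [0, 0, 0], [0, 0, 0], [0, 0, 0], [0, 0, 0], [0, 0, 0], [0, 0, 0], [0, 0, 0], [0, 0, 0], [0, 0, 0], [0, 0, 0], [0, 0, 0]], jaw=[1, 1, 1, 1, 1, 1, 1, 0.2, 0.2, 0.2, 0.2, 0.2, 0.2, 0.2, 0.2, 0.2, 0.2, 0.2, 0.2], newtons=25)

```text
time_s: 60.75
tool_pos: [0.5847, -0.3623, 0.4215]
tool_rot: [-179.9, 0.0, 171.9]
force: [1.1, -3.1, -1.4]
grip_width: 0.024
grasp_force: 25.0
```

```bash
python3 - <<'E'
from h import *
st()
E
```

```text
t 60.8 grasp pt [ 0.5848 -0.3626  0.258 ] rot [-1.7993e+02  2.0000e-02  1.7194e+02] F [ 1.1 -3.1 -1.4] w 0.024 gf 25.0 q7 123.0
```

send_rows(xyz=[[0.005, -0.0005, 0], [0.0107, 0, 0.0003], [0.0107, 0, 0.0008], [0.0106, 0, 0.0014], [0.0105, 0, 0.0021], [0.0103, 0, 0.0027], [0.0102, 0, 0.0033], [0.0099, 0, 0.0039], [0.0097, 0, 0.0045], [0.0094, 0, 0.0051], [0.0091, 0, 0.0056], [0.0087, 0, 0.0062], [0.0083, 0, 0.0067], [0.0079, 0, 0.0072], [0, 0, 0]], rotation=[[0, 0, 0], [0, 0, 0], [0, 0, 0], [0, 0, 0], [0, 0, 0], [0, 0, 0], [0, 0, 0], [0, 0, 0], [0, 0, 0], [0, 0, 0], [0, 0, 0], [0, 0, 0], [0, 0, 0], [0, 0, 0], [0, 0, 0]], jaw=[0.2, 0.2, 0.2, 0.2, 0.2, 0.2, 0.2, 0.2, 0.2, 0.2, 0.2, 0.2, 0.2, 0.2, 0.2])

```text
time_s: 62.25
tool_pos: [0.4534, -0.3434, 0.3703]
tool_rot: [179.9, -0.2, 172.0]
force: [-1.3, 0.5, -1.4]
grip_width: 0.0236
grasp_force: 25.0
```

```bash
cat > lid.py <<'E'
from h import *
st()
H=np.array([.5817,-.3609]);u=np.array([.99,-.1406]);g=np.array(env.get_obs()['tool_pos'])
l=(g[:2]-H)@u;z=g[2]-G-.01-.07;a=np.arctan2(z,-l)-.028;print('l,z',round(l,4),round(z,4),'angle',a,'rad',np.hypot(l,z))
A=np.append(np.arange(a,0.02,-.05),0);P=np.c_[-178*np.cos(A)+5*np.sin(A),178*np.sin(A)+5*np.cos(A)];print(np.round(-np.diff(P,axis=0),1).tolist())
E
python3 lid.py
```

```text
t 62.2 grasp pt [ 0.4529 -0.3429  0.2068] rot [179.87  -0.2  171.95] F [-1.3  0.5 -1.4] w 0.0236 gf 25.0 q7 124.0
l,z -0.1294 0.1268 angle 0.7470563836638049 rad 0.18118086901330702
[[6.1, 6.5], [5.7, 6.8], [5.4, 7.1], [5.0, 7.3], [4.7, 7.6], [4.3, 7.8], [3.9, 8.0], [3.5, 8.2], [3.1, 8.4], [2.6, 8.5], [2.2, 8.6], [1.8, 8.7], [1.3, 8.8], [0.9, 8.9], [0.4, 8.4]]
```

send_rows(xyz=[[0.004, 0, 0.0045], [0.0057, 0, 0.0068], [0.0054, 0, 0.0071], [0.005, 0, 0.0073], [0.0047, 0, 0.0076], [0.0043, 0, 0.0078], [0.0039, 0, 0.008], [0.0035, 0, 0.0082], [0.0031, 0, 0.0084], [0.0026, 0, 0.0085], [0.0022, 0, 0.0086], [0.0012, 0, 0.006], [0.0008, 0, 0.004], [0, 0, 0]], rotation=[[0, 0, 0], [0, 0, 0], [0, 0, 0], [0, 0, 0], [0, 0, 0], [0, 0, 0], [0, 0, 0], [0, 0, 0], [0, 0, 0], [0, 0, 0], [0, 0, 0], [0, 0, 0], [0, 0, 0], [0, 0, 0]], jaw=[0.2, 0.2, 0.2, 0.2, 0.2, 0.2, 0.2, 0.2, 0.2, 0.2, 0.2, 0.2, 0.2, 0.2])

```text
time_s: 63.65
tool_pos: [0.4073, -0.3366, 0.2771]
tool_rot: [179.8, -0.4, 172.0]
force: [-5.3, 1.3, -1.9]
grip_width: 0.0233
grasp_force: 25.0
```

```bash
python3 lid.py
```

```text
t 63.6 grasp pt [ 0.4061 -0.336   0.1136] rot [179.83  -0.42 171.96] F [-5.3  1.3 -1.9] w 0.0233 gf 25.0 q7 127.0
l,z -0.1761 0.0336 angle 0.1604036541672737 rad 0.17928585327467783
[[1.4, 8.8], [1.0, 8.8], [0.6, 10.7]]
```

send_rows(xyz=[[0.001, 0, 0.003], [0.001, 0, 0.003], [0.001, 0, 0.003], [0.001, 0, 0.003], [0.0005, 0, 0.003], [0.0005, 0, 0.003], [0, 0, 0.003], [0, 0, 0.002], [0, 0, 0.002], [0, 0, 0.001], [0, 0, 0], [0, 0, 0]], rotation=[[0, 0, 0], [0, 0, 0], [0, 0, 0], [0, 0, 0], [0, 0, 0], [0, 0, 0], [0, 0, 0], [0, 0, 0], [0, 0, 0], [0, 0, 0], [0, 0, 0], [0, 0, 0]], jaw=[0.2, 0.2, 0.2, 0.2, 0.2, 0.2, 0.2, 0.2, 0.2, 0.2, 0.2, 0.2])

```text
time_s: 64.85
tool_pos: [0.4036, -0.3359, 0.252]
tool_rot: [179.9, -0.2, 172.0]
force: [-3.5, 4.1, 0.4]
grip_width: 0.0241
grasp_force: 25.0
```

```bash
python3 lid.py
```

```text
t 64.8 grasp pt [ 0.4031 -0.3355  0.0885] rot [179.88  -0.18 172.  ] F [-3.5  4.1  0.4] w 0.0241 gf 25.0 q7 128.0
l,z -0.1798 0.0085 angle 0.019144913268761037 rad 0.18002650228127315
[]
```

send_rows(xyz=[[0, 0, 0.001], [0, 0, 0.001], [0, 0, 0.001], [0, 0, 0.001], [0, 0, 0.001], [0, 0, 0]], rotation=[[0, 0, 0], [0, 0, 0], [0, 0, 0], [0, 0, 0], [0, 0, 0], [0, 0, 0]], jaw=[0.2, 0.2, 0.2, 0.2, 0.2, 0.2])

```text
time_s: 65.45
tool_pos: [0.4035, -0.3359, 0.247]
tool_rot: [179.9, -0.2, 172.0]
force: [-4.5, 3.6, 0.3]
grip_width: 0.0237
grasp_force: 25.0
```

```bash
python3 lid.py
```

```text
t 65.5 grasp pt [ 0.403  -0.3355  0.0835] rot [179.88  -0.19 172.  ] F [-4.5  3.6  0.3] w 0.0237 gf 25.0 q7 129.0
l,z -0.1799 0.0035 angle -0.008573838057645375 rad 0.17993633965704495
[]
```

send_rows(xyz=[[0, 0, 0.001], [0, 0, 0.001], [0, 0, 0.001], [0, 0, 0.001], [0, 0, 0]], rotation=[[0, 0, 0], [0, 0, 0], [0, 0, 0], [0, 0, 0], [0, 0, 0]], jaw=[0.2, 0.2, 0.2, 0.2, 0.2])

```text
time_s: 65.95
tool_pos: [0.4035, -0.3362, 0.2452]
tool_rot: [179.8, -0.2, 172.0]
force: [-8.8, 7.8, 20.2]
grip_width: 0.0236
grasp_force: 25.0
```

```bash
python3 lid.py; python3 - <<'E'
from h import *
s=cam('side');cv2.imwrite('pics/c12.png',cv2.resize(s['image'][150:400,330:600],(648,600)))
E
```

```text
t 66.0 grasp pt [ 0.4031 -0.3355  0.0817] rot [179.77  -0.2  172.  ] F [-8.8  7.8 20.2] w 0.0236 gf 25.0 q7 129.0
l,z -0.1799 0.0017 angle -0.018815343975669876 rad 0.1798679517651069
[]
```

View pics/c12.png

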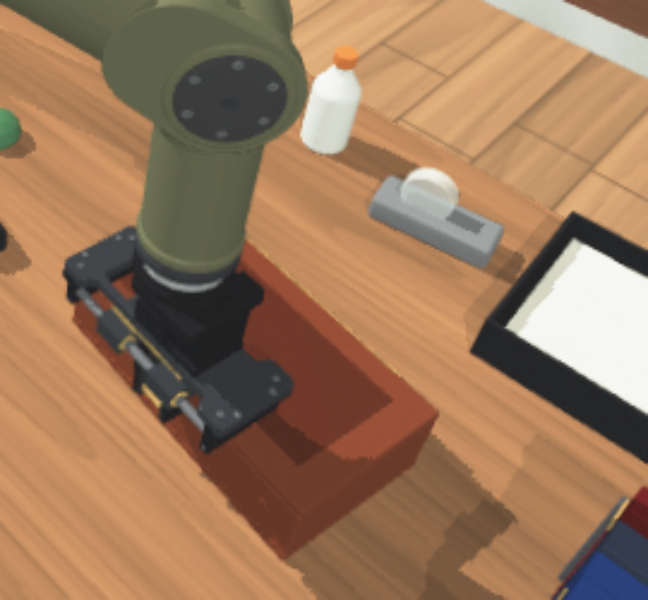

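Lid is shut, with 20 N reaction at the stop and the panel flush on the rim. Now I'll release, retreat and check.

send_rows(xyz=[[0, 0, 0], [0, 0, 0], [0, 0, 0], [0, 0, 0], [0, 0, -0.01], [0, 0, -0.02], [0, 0, -0.03], [0, 0, -0.03], [0, 0, -0.03], [0, 0, -0.03], [0, 0, -0.03], [0.01, 0.03, -0.02], [0.01, 0.04, 0], [0.01, 0.04, 0], [0.01, 0.04, 0], [0.01, 0.04, 0], [0.01, 0.04, 0], [0, 0, 0], [0, 0, 0]], rotation=[[0, 0, 0], [0, 0, 0], [0, 0, 0], [0, 0, 0], [0, 0, 0], [0, 0, 0], [0, 0, 0], [0, 0, 0], [0, 0, 0], [0, 0, 0], [0, 0, 0], [0, 0, 0], [0, 0, 0], [0, 0, 0], [0, 0, 0], [0, 0, 0], [0, 0, 0], [0, 0, 0], [0, 0, 0]], jaw=[0.4, 0.7, 1, 1, 1, 1, 1, 1, 1, 1, 1, 1, 1, 1, 1, 1, 1, 1, 1])

```text
time_s: 67.9
tool_pos: [0.3767, -0.1005, 0.4446]
tool_rot: [-180.0, 0.1, 172.1]
force: [-0.4, 0.2, -0.0]
grip_width: 0.087
grasp_force: 0.0
```

```bash
python3 - <<'E'
from h import *
st();s=cam('side');t=cam('top')
cv2.imwrite('pics/c13.png',np.hstack([s['image'][100:,200:560],cv2.resize(t['image'][140:290,150:560],(410,150))[:,:].repeat(2,0)]))
E
```

```text
t 67.9 grasp pt [ 0.3769 -0.1007  0.2811] rot [-1.7995e+02  9.0000e-02  1.7206e+02] F [-0.4  0.2 -0. ] w 0.087 gf 0.0 q7 87.0
```

View pics/c13.png

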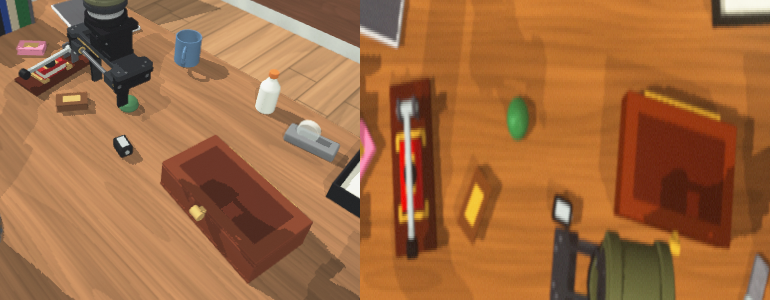

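The lid is shut (tab at side (397,312), top (465,261)), the lever rests on red, and the paperweight, sharpener and look-alikes haven't moved. One last check of the tab height before handing in.

```bash
python3 - <<'E'
from h import *
s=cam('side');t=cam('top')
def bl(c,b):
    x0,x1,y0,y1=b;m=hsvmask(c['image'],(18,100,90),(34,255,255));k=np.zeros_like(m);k[y0:y1,x0:x1]=m[y0:y1,x0:x1];M=cv2.moments(k);return M['m10']/M['m00'],M['m01']/M['m00']
X=tri(t,[bl(t,(455,475,253,270))],s,[bl(s,(385,410,300,325))])[0];print('tab',X.round(4))
if X[2]<.088 and X[3]<.008: print(env.sign_off())
E
```

```text
tab [ 0.4057 -0.3364  0.0761  0.0021]
the job is handed in; nothing more can be done
None
```

The job is handed in at about 68 s of the 210 s allowed: red is clamped flat in the press; ochre, green, grey and blue are in the box; the lid is fully shut, with its tab measured 76 mm above the desk; and the paperweight and sharpener were left where they were.

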